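# Load the reagent wheel and latch its compartment

## Robot

A 6-joint arm with a two-finger parallel gripper is mounted at the origin on the work surface. World frame = base frame: x ahead of the robot, y to its left, z up, the work surface at z = 0. Lengths are in m, angles in rad, forces in N, time in s.
With the tool pointing down it reaches from about 0.325 to 0.775 m from the base axis. Payload 5.5 kg.
Tool frame: the origin (TCP) lies on the centre line of the jaws, within the pads' length; the fingertips stand 8 mm ahead of it and the grasp point (between the pads) lies 11 mm behind it (ctrl.tip_extent is the distance from the TCP to the fingertips, in m); z points along the fingers, y is the direction in which the jaws open and shut (so a half turn about z gives the same grasp; the last joint's range is limited). The gripper opens to 88 mm and grips with 3 to 60 N. Pads are 20 mm wide; open, the fingers measure 115 mm over their backs; the gripper's body (75 mm by 178 mm) begins 61 mm behind the grasp point.
Start: joints at [-1.231, 0.091, 1.231, -0, 1.82, -0.057], TCP at [0.232, -0.553, 0.231] pointing down, gripper open.
Joint ranges: [-2.87, 2.87], [-0.86, 2.18], [0.17, 2.46], [-1.51, 4.65], [0.06, 2.69], [-2.65, 2.65]. Speed limits (rad/s): [2.57, 2.57, 3.01, 3.14, 3.14, 3.14].

## Interface

Orientations are given as a rotation vector (axis times angle).
In Python, from plant import ctrl gives the robot as it stands.
- The arm moves only by the tool apply_moves, never from a script. Its argument "plan" is text: rows parted by semicolons, each of 5 numbers parted by spaces: the finger opening in m, from 0 to 0.0878, then the shift along the tool's x, y, z in m, then the turn about the tool's z in rad. A call has 1 to 20 rows; each row is the pose to reach, as a shift and turn from the pose commanded when the call began, along the tool's axes at that moment; what a row does not reach only later rows make up. A row lasts 1/8 s, in which the tool goes at most 62.5 mm and 10.7 degrees, less where a joint would pass 70% of its speed; a pose out of reach is approached as far as the arm can. A call with a gripper value outside its range is refused whole. The fingers move at their own pace and stop on an object; "newtons" is the grip in N (left out, the last holds). Time passes only in rows, so rows that repeat a pose let the fingers close. It gives the time, the measured TCP pose, the force and the opening at its end, in the units of the state.
- ctrl.get_obs(): the state, without advancing time (a new reading comes with each control period).
- ctrl.grab_frame(name): name is "side" or "top" or "wrist"; returns (picture, depth): 480x640x3 uint8, blue, green, red; 480x640 float32, m along the optical axis (not along the pixel's ray), 0 where there is no reading.
- ctrl.get_calibration(name): a dict with "camera_matrix" (3x3 intrinsics, pixels), "k1" (the pictures are not rectified: a ray, as slopes to the right and down, at radius r is drawn at 1 + k1 r^2 times it, then the intrinsics apply), "extrinsics" (4x4, takes a point from world to camera coordinates). Camera axes: x right, y down, z forward; pixel columns grow to the right and rows downward; lengths in m; the calibration is good to about 2 mm. A picture is of the moment at which its call begins: read the wrist's pose just before it. get_calibration takes no time and is no camera call; for the wrist camera it gives the pose at the moment of the call.
- ctrl.finish_job(): hands the job in, once; it reports no verdict.
The state is a dict: "time": time; "joint_positions": joint angles; "qvel": joint speeds; "joint_efforts": joint torques, N m; "tcp_pos": TCP position; "tcp_rot": TCP orientation; "contact_force": force on the tool from outside, world axes, zero at the start; "moment": the same for the moment, N m; "gripper_width": opening from 0.0 (shut) to 1.0 (fully open).
Only numpy, scipy, OpenCV 4.12 (cv2) and the standard library are available. Lean on these libraries where they do the work, as an engineer would, in place of code of your own. Each camera call takes 0.05 s, during which the arm holds its last target.

## Task

Flip the red latch of the reagent compartment open and lift its lid until it stands about upright. Turn the wheel by its rim until its red mark faces the red pointer, and stand every full-length (48 mm) cartridge upright on the wheel, each lengthways on a blue pad of its own, leaving the short look-alikes out on the bench. When the wheel is loaded and the mark at the pointer, shut the lid fully and flip the latch closed again, without disturbing the bottle, the jar or the tip box.

Things in the scene. Friction and masses are not known exactly. Their poses are not given: they have to be found in the camera images.
- bay: Reagent compartment: fixed white box, 220 mm deep (x) x 270 wide (y) x 75 tall, walls and floor 6 mm, white hinged lid. Origin: centre of its underside on the bench; -x is the front (red latch, red stripe), roughly facing the robot; +x the rear with the lid hinge, z up. The wheel's axis passes through the origin. Free gap beside the wheel's rim: 54 mm to the side walls (y), 29 mm to front and rear.
- latch (a joint): Over-centre latch at mid-front: red lever 24 mm wide (bay's y), 6 thick, turning about latch_pivot. 0 rad = closed: upright, end 49 mm above the lid's face, hook 3 mm over the lid's steel tongue. 1.0 = open, tipped forward, at its stop. A spring snaps it to either end from about 0.4 rad; needs about 4 N at its end. It closes only if the lid is fully down.
- latch_pivot (a point): Middle of the latch lever's hinge axis (parallel to the bay's y): 8 mm in front of the front wall, 56.5 mm above the bench.
- latch_tip (a point): Centre of the red lever's end face, its free end; moves with the lever. Closed: 76 mm above the pivot and 11 mm in front of it; open it has turned 1.0 rad forwards and down about the pivot.
- lid (a joint): Lid of the compartment: flat plate 220 x 270 x 8 mm, white frame with a clear window, 0.25 kg, hinged at the rear top edge. Value in rad: 0 = shut, 1.57 = upright, stops at 1.7. Stiff hinge: it stays wherever it is left, and takes about 4 N at the tab to lift.
- lid_hinge (a point): Middle of the lid's hinge axis (parallel to the bay's y), at the rear top edge of the box: 110 mm behind the bay's origin, 75.5 mm above the bench.
- lid_tab (a point): Centre of the top face of the black finger tab on the lid; moves with the lid. The tab is 24 mm wide (bay's y), 10 mm thick (x) and stands 40 mm above the lid's top face. With the lid shut this point is 200 mm in front of the hinge axis and 48 mm above it.
- wheel (a joint): Cartridge wheel: flat white disc with raised grey rim, vertical axis. Rad, growing anticlockwise seen from above; at 0 (or 6.283) the red mark faces the pointer. Turns round and round with friction (about 3 N at the rim), stays where left. Rim 68 to 75 mm from the axis (7 mm thick), 16 mm tall above the disc, its top 36 mm above the bench.
- wheel_centre (a point): Wheel's axis on the disc's flat top, 20 mm above the bench.
- wheel_mark (a point): Engraved red line across the wheel's rim (5 mm wide), on the rim's top, 71.5 mm from the axis; a red line on the disc runs in from it. Turns with the wheel.
- pointer (a point): Tip of the fixed red pointer on a small grey block inside the front wall, 85 mm in front of the wheel's axis on the bay's -x side, 34 mm above the bench; the mark is home when it lies on the line from the wheel's centre to this tip.
- pad0: Blue pad 46 x 24 mm, dark-edged, one of three cartridge places on the wheel, opposite the mark; turns with the wheel. It lies 40 mm from the wheel's centre (to its origin, the pad's middle on the disc) between two grey guide ribs 34 mm apart inside, 24 mm long, 3 mm thick, 6 mm tall; inwards is a hub of 12 mm radius, 6 mm tall, outwards the rim. x axis (long side) points radially outwards, z up.
- pad1: Blue pad 46 x 24 mm, dark-edged, one of three cartridge places on the wheel, 120 degrees anticlockwise of pad0; turns with the wheel. It lies 40 mm from the wheel's centre (to its origin, the pad's middle on the disc) between two grey guide ribs 34 mm apart inside, 24 mm long, 3 mm thick, 6 mm tall; inwards is a hub of 12 mm radius, 6 mm tall, outwards the rim. x axis (long side) points radially outwards, z up.
- pad2: Blue pad 46 x 24 mm, dark-edged, one of three cartridge places on the wheel, 240 degrees anticlockwise of pad0; turns with the wheel. It lies 40 mm from the wheel's centre (to its origin, the pad's middle on the disc) between two grey guide ribs 34 mm apart inside, 24 mm long, 3 mm thick, 6 mm tall; inwards is a hub of 12 mm radius, 6 mm tall, outwards the rim. x axis (long side) points radially outwards, z up.
- full0: Full-length reagent cartridge, first: a grey block with a black top insert and paper side labels, 48 mm long (its x) x 26 mm wide (its y) x 30 mm tall, about 70 g, starting upright on the bench. Origin: centre of its underside; z up. There are 2 or 3 full-length ones; an absent one reads None from the start.
- full1: Full-length reagent cartridge, second: a grey block with a black top insert and paper side labels, 48 mm long (its x) x 26 mm wide (its y) x 30 mm tall, about 70 g, starting upright on the bench. Origin: centre of its underside; z up. There are 2 or 3 full-length ones; an absent one reads None from the start.
- full2: Full-length reagent cartridge, third: a grey block with a black top insert and paper side labels, 48 mm long (its x) x 26 mm wide (its y) x 30 mm tall, about 70 g, starting upright on the bench. Origin: centre of its underside; z up. There are 2 or 3 full-length ones; an absent one reads None from the start.
- short0: Short look-alike cartridge, first: the same colours, 26 mm wide (y) and 30 mm tall, but only 34 mm long (x). Does not belong on this wheel. Origin: centre of its underside; z up.
- short1: Short look-alike cartridge, second: the same colours, 26 mm wide (y) and 30 mm tall, but only 34 mm long (x). Does not belong on this wheel. Origin: centre of its underside; z up.
- wash_bottle: Bystander: white bottle with blue cap, 60 mm across, 150 mm tall. Origin: centre of its underside.
- jar: Bystander: small amber jar with a white cap, 44 mm across, 55 mm tall. Origin: centre of its underside.
- tip_box: Bystander: blue box of pipette tips, 80 x 110 x 50 mm tall. Origin: centre of its underside.

How it is judged:
On the way, in this order (a step that is already met when the one before it is completed fails the run):
1. the latch is flipped open (value of joint latch above 0.8 rad), for 0.2 s.
2. the lid is lifted at least 1.2 rad (value of joint lid above 1.2 rad), for 0.2 s.
3. every full-length cartridge stands on a pad of its own and the mark is at the pointer (((distance between full0 and pad0 below 0.01 m and angle between the x axis of full0 and the x axis of pad0, either way round below 0.3 rad) or (distance between full0 and pad1 below 0.01 m and angle between the x axis of full0 and the x axis of pad1, either way round below 0.3 rad) or (distance between full0 and pad2 below 0.01 m and angle between the x axis of full0 and the x axis of pad2, either way round below 0.3 rad)) and angle between each of full0, full1, full2's own z axis and vertical below 0.15 rad and ((distance between full1 and pad0 below 0.01 m and angle between the x axis of full1 and the x axis of pad0, either way round below 0.3 rad) or (distance between full1 and pad1 below 0.01 m and angle between the x axis of full1 and the x axis of pad1, either way round below 0.3 rad) or (distance between full1 and pad2 below 0.01 m and angle between the x axis of full1 and the x axis of pad2, either way round below 0.3 rad)) and ((distance between full2 and pad0 below 0.01 m and angle between the x axis of full2 and the x axis of pad0, either way round below 0.3 rad) or (distance between full2 and pad1 below 0.01 m and angle between the x axis of full2 and the x axis of pad1, either way round below 0.3 rad) or (distance between full2 and pad2 below 0.01 m and angle between the x axis of full2 and the x axis of pad2, either way round below 0.3 rad)) and y of wheel_mark in the frame of bay between -0.005 and 0.005 m and x of wheel_mark in the frame of bay below -0.05 m), for 0.2 s.
4. the lid is shut again (value of joint lid below 0.04 rad), for 0.1 s.
At the end, for the whole second after the job is handed in: Full-length cartridges upright (0.15 rad), at rest, within 10 mm and 0.3 rad of a pad; mark within 5 mm sideways of the centre-to-pointer line; short ones outside the compartment; lid shut (below 0.04 rad), latch closed (below 0.1 rad) (all of step 3 and (x of short0 in the frame of bay below -0.11 m or x of short0 in the frame of bay above 0.11 m or y of short0 in the frame of bay below -0.135 m or y of short0 in the frame of bay above 0.135 m) and (x of short1 in the frame of bay below -0.11 m or x of short1 in the frame of bay above 0.11 m or y of short1 in the frame of bay below -0.135 m or y of short1 in the frame of bay above 0.135 m) and linear speed of each of full0, full1, full2 below 0.02 m/s and velocity of joint wheel between -0.05 and 0.05 rad/s and value of joint lid below 0.04 rad and value of joint latch below 0.1 rad); the robot touches nothing.
It fails at once if the wash bottle is shifted more than 30 mm or tipped (distance of wash_bottle from where it was at the start of the episode above 0.03 m or angle between wash_bottle's own z axis and vertical above 0.35 rad).
It fails at once if the jar is shifted more than 30 mm or tipped (distance of jar from where it was at the start of the episode above 0.03 m or angle between jar's own z axis and vertical above 0.35 rad).
It fails at once if the tip box is shifted more than 30 mm or tipped (distance of tip_box from where it was at the start of the episode above 0.03 m or angle between tip_box's own z axis and vertical above 0.35 rad).
Of full0, full1, full2 only 2 to 3 are there at a start; the rules pass over those that are not, and their reading is None.
At some moment in a run one of full0, full1, full2, short0, short1 may be knocked a few centimetres aside while the robot is not near it.
It also fails if it takes over 210 s, if anything falls off the work surface, if the arm or the gripper's body presses on something with over 40 N, if the wrist force passes 120 N, or if a joint passes its speed limit or range.

## Working session

There is one attempt and no reset: what is moved stays moved. The work goes in short steps, Python scripts to look and compute and a tool call to move; the robot and the scene stay as the last step left them, time stands still between calls to the robot, and variables do not carry over. Pictures are saved under pics/ and viewed, and the job is handed in when it is done.

Besides the shell and the picture viewer there is one more tool, called as a command line: name --argument value ..., lists and objects as JSON in quotes. apply_moves: Moves the arm, as the interface text tells. Its arguments: {"type":"object","properties":{"plan":{"type":"string"},"newtons":{"type":"number"}},"required":["plan"]}

```bash
ls; mkdir -p pics; cat > h.py <<'E'
import numpy as np, cv2
from plant import ctrl
from scipy.spatial.transform import Rotation as R
def shot(n,fn=None):
    cal=ctrl.get_calibration(n); im,d=ctrl.grab_frame(n)
    if fn: cv2.imwrite('pics/'+fn,im)
    return im,d,cal
def ray(cal,u,v):
    K=np.array(cal['camera_matrix']);k1=cal['k1'];E=np.array(cal['extrinsics'])
    x=np.array([(u-K[0,2])/K[0,0],(v-K[1,2])/K[1,1]]);s=x.copy()
    for _ in range(20): s=x/(1+k1*(s@s))
    d=np.array([s[0],s[1],1.]);Rm=E[:3,:3];t=E[:3,3]
    return -Rm.T@t, Rm.T@d
def onz(cal,u,v,z):
    o,d=ray(cal,u,v); return o+d*(z-o[2])/d[2]
def atd(cal,u,v,dep):
    o,d=ray(cal,u,v); return o+d*dep
def proj(cal,p):
    K=np.array(cal['camera_matrix']);k1=cal['k1'];E=np.array(cal['extrinsics'])
    c=E[:3,:3]@np.array(p)+E[:3,3]; s=c[:2]/c[2]; s=s*(1+k1*(s@s))
    return np.array([K[0,0]*s[0]+K[0,2],K[1,1]*s[1]+K[1,2]])
def st():
    o=ctrl.get_obs()
    print('t',round(o['time'],2),'tcp',np.round(o['tcp_pos'],4),'rot',np.round(o['tcp_rot'],3),'F',np.round(o['contact_force'],1),'g',round(float(o['gripper_width']),3),'q',np.round(o['joint_positions'],2))
    print(np.round(R.from_rotvec(o['tcp_rot']).as_matrix(),3).tolist())
    return o
E
python3 - <<'E'
from h import *
st()
for n in ['side','top','wrist']:
    im,d,c=shot(n,n+'0.png'); print(n,np.round(c['camera_matrix'],1).tolist(),c['k1'],np.round(c['extrinsics'],3).tolist())
    np.save('/tmp/'+n,d)
E
```

```text
pics
t 0.0 tcp [ 0.2318 -0.5531  0.2295] rot [-3.078 -0.619  0.   ] F [0.  0.2 0.3] g 1.0 q [-1.23  0.09  1.23  0.    1.82 -0.06]
[[0.922, 0.386, -0.001], [0.386, -0.922, 0.002], [0.0, -0.002, -1.0]]
side [[537.3, 0.0, 318.6], [0.0, 537.3, 235.8], [0.0, 0.0, 1.0]] 0.033859990775283545 [[0.984, -0.178, 0.012, -0.587], [-0.077, -0.487, -0.87, 0.119], [0.161, 0.855, -0.493, 0.858], [0.0, 0.0, 0.0, 1.0]]
top [[460.2, 0.0, 314.8], [0.0, 460.2, 238.7], [0.0, 0.0, 1.0]] -0.1074739184993464 [[-0.022, -1.0, 0.006, 0.016], [-0.996, 0.021, -0.091, 0.576], [0.091, -0.007, -0.996, 0.954], [0.0, 0.0, 0.0, 1.0]]
wrist [[432.5, 0.0, 314.0], [0.0, 432.5, 235.8], [0.0, 0.0, 1.0]] -0.05949741218447922 [[0.387, -0.922, -0.001, -0.6], [-0.878, -0.368, 0.306, -0.037], [-0.283, -0.117, -0.952, 0.393], [0.0, 0.0, 0.0, 1.0]]
```

View pics/top0.png

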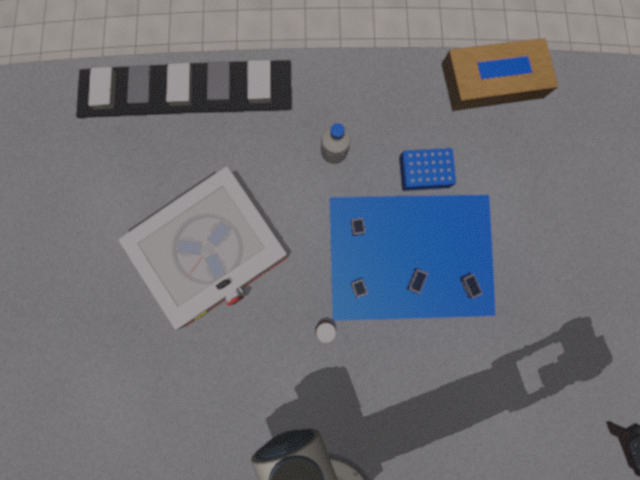

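View pics/side0.png

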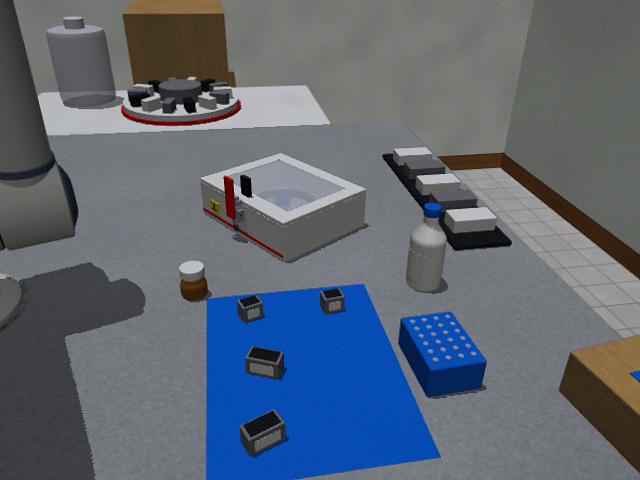

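View pics/wrist0.png

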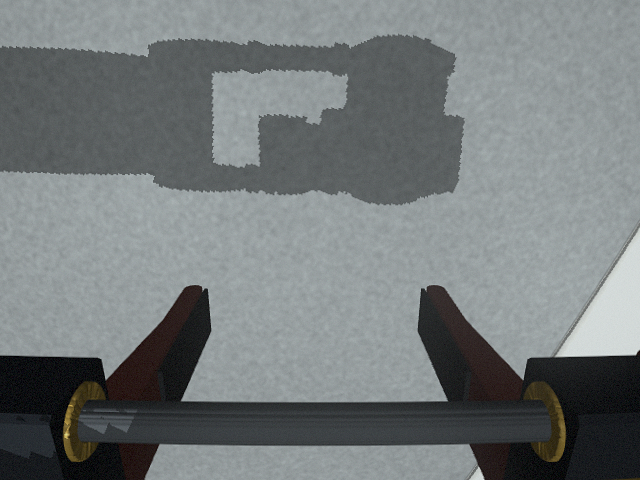

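The top view shows the bay around (203,247), with its latch at (235,297). There are four cartridges, at (358,226), (360,288), (419,281) and (472,286): two short and two full. The jar is at (326,331) and the bottle at (336,145).

```bash
cat >> h.py <<'E'
def pts(cal,d):
    v,u=np.mgrid[0:480,0:640]
    K=np.array(cal['camera_matrix']);E=np.array(cal['extrinsics']);k1=cal['k1']
    p=cv2.undistortPoints(np.stack([u.ravel(),v.ravel()],1).astype(np.float64)[:,None],K,np.array([k1,0,0,0,0.]))[:,0]
    P=np.c_[p,np.ones(len(p))]*d.ravel()[:,None]
    return ((P-E[:3,3])@E[:3,:3]).reshape(480,640,3)
def rect(P):
    r=cv2.minAreaRect((np.asarray(P)[:,:2]*1000).astype(np.float32)); return r
E
python3 - <<'E'
from h import *
im,d,c=shot('top'); P=pts(c,d)
z=P[...,2]
print('table z',[round(float(z[y,x]),4) for x,y in [(50,400),(300,200),(520,330),(450,220)]])
m=((z>0.07)&(z<0.1)).astype(np.uint8); m[:, :100]=0; m[:160]=0; m[340:]=0; m[:,300:]=0
n,l,s,ce=cv2.connectedComponentsWithStats(m); i=1+np.argmax(s[1:,4]); print(s[i])
cnt=max(cv2.findContours((l==i).astype(np.uint8),cv2.RETR_EXTERNAL,cv2.CHAIN_APPROX_NONE)[0],key=cv2.contourArea)[:,0]
Q=np.array([onz(c,u,v,0.0835) for u,v in cnt]); r=rect(Q); print('lid',r, cv2.boxPoints(r)); print('zlid',np.median(z[l==i]))
# cartridges
hsv=cv2.cvtColor(im,cv2.COLOR_BGR2HSV)
for nm,(u,v) in dict(a=(358,226),b=(360,288),c=(419,281),d=(472,286)).items():
    w=im[v-20:v+20,u-20:u+20]; h=cv2.cvtColor(w,cv2.COLOR_BGR2HSV)
    mk=(h[...,1]<110).astype(np.uint8)
    cn=max(cv2.findContours(mk,cv2.RETR_EXTERNAL,cv2.CHAIN_APPROX_NONE)[0],key=cv2.contourArea)[:,0]+[u-20,v-20]
    Q=np.array([onz(c,a,b,0.03) for a,b in cn]); print(nm,rect(Q), 'z',z[v,u])
for nm,(u,v) in dict(jar=(326,331),bottle=(337,130),box=(428,168),tab=(223,284),latch=(234,298)).items(): print(nm,np.round(P[v,u],3))
b=cv2.resize(im[150:350,100:320],None,fx=3.5,fy=3,interpolation=cv2.INTER_CUBIC); b=cv2.resize(im[160:340,110:300],None,fx=3.3,fy=3.3,interpolation=cv2.INTER_CUBIC);cv2.imwrite('pics/z1.png',b)
E
```

```text
table z [0.0002, 0.0005, 0.0025, 0.0001]
[  118   167   169   163 14526]
lid ((552.4037475585938, 229.21817016601562), (247.05934143066406, 271.3565673828125), 32.604087829589844) [[375.23297 276.95386]
 [521.4483   48.35929]
 [729.5745  181.48248]
 [583.3592  410.07706]]
zlid 0.0820612488712476
a ((600.7674560546875, -88.22933197021484), (34.83846664428711, 27.784732818603516), 7.583308219909668) z 0.030146649326353633
b ((469.877197265625, -86.98114776611328), (35.086753845214844, 27.087308883666992), 20.279436111450195) z 0.029178870585637364
c ((481.9620056152344, -211.86019897460938), (28.973709106445312, 48.2936897277832), 65.19258880615234) z 0.03104117607357148
d ((467.5410461425781, -327.95025634765625), (49.48866653442383, 31.158565521240234), 21.417022705078125) z 0.029877541497149752
jar [ 0.384 -0.015  0.055]
bottle [ 0.773 -0.043  0.149]
box [ 0.72  -0.24   0.051]
tab [0.484 0.181 0.124]
latch [0.458 0.159 0.134]
```

View pics/z1.png

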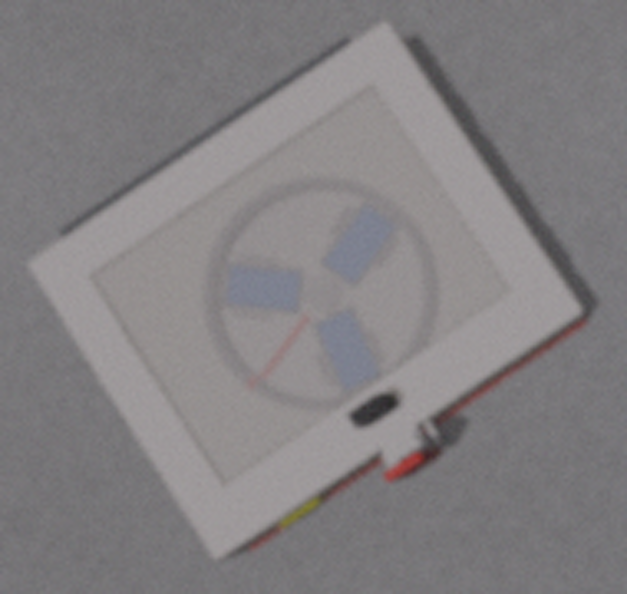

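```bash
python3 - <<'E'
from h import *
im,d,c=shot('top'); P=pts(c,d); z=P[...,2]
hsv=cv2.cvtColor(im,cv2.COLOR_BGR2HSV).astype(int)
# lid edges: profile scan. bay guess
o=np.array([.5638,.2365]); a=np.radians(32.6)
def fr(o,a): return np.array([[np.cos(a),-np.sin(a)],[np.sin(a),np.cos(a)]])
M=fr(o,a); g=cv2.cvtColor(im,cv2.COLOR_BGR2GRAY).astype(np.float32)
def samp(bx,by,zz):
    w=o+M@[bx,by]; p=proj(c,[w[0],w[1],zz]); return cv2.getRectSubPix(g,(1,1),(float(p[0]),float(p[1])))[0,0]
s=np.arange(-.012,.0125,.001)
for nm,f in dict(rear=lambda t,q:(.11+q,t),front=lambda t,q:(-.11-q,t),left=lambda t,q:(t,.135+q),right=lambda t,q:(t,-.135-q)).items():
    res=[]
    for t in np.linspace(-.08,.08,9):
        if nm=='front' and abs(t)<.05: continue
        v=np.array([samp(*f(t,q),.0835) for q in s]); dv=-np.gradient(v); k=np.argmax(dv); res.append((round(t,3),round(s[k]*1000,1)))
    print(nm,res)
def cen(mask,box,zz):
    x0,y0,x1,y1=box; ys,xs=np.nonzero(mask[y0:y1,x0:x1]); u,v=xs.mean()+x0,ys.mean()+y0
    w=onz(c,u,v,zz); return len(xs),(round(u,1),round(v,1)),np.round(w,4),np.round(M.T@(w[:2]-o)*1000,1)
print('tab',cen(g<70,(210,272,238,296),.1235))
red=((hsv[...,0]<8)|(hsv[...,0]>172))&(hsv[...,1]>120)
print('latch',cen(red,(222,285,250,310),.1325))
red2=(((hsv[...,0]<8)|(hsv[...,0]>172))&(hsv[...,1]>30))
m=red2[245:285,178:215]; ys,xs=np.nonzero(m); 
Q=np.array([M.T@(onz(c,x+178,y+245,.022)[:2]-o)*1000 for x,y in zip(xs,ys)]); print(len(Q),Q.min(0),Q.max(0),cv2.fitLine(Q.astype(np.float32),2,0,.01,.01).ravel())
blue=(hsv[...,0]>100)&(hsv[...,0]<130)&(hsv[...,1]>60)
n,l,stt,ce=cv2.connectedComponentsWithStats(blue[200:300,150:260].astype(np.uint8))
for i in range(1,n):
    if stt[i,4]>60:
        w=onz(c,ce[i,0]+150,ce[i,1]+200,.02)[:2]; q=M.T@(w-o)*1000; print(stt[i,4],np.round(q,1),np.hypot(*q),np.degrees(np.arctan2(q[1],q[0])))
E
```

```text
rear [(np.float64(-0.08), np.float64(-4.0)), (np.float64(-0.06), np.float64(-4.0)), (np.float64(-0.04), np.float64(-4.0)), (np.float64(-0.02), np.float64(-5.0)), (np.float64(0.0), np.float64(-5.0)), (np.float64(0.02), np.float64(-5.0)), (np.float64(0.04), np.float64(-5.0)), (np.float64(0.06), np.float64(-5.0)), (np.float64(0.08), np.float64(-6.0))]
front [(np.float64(-0.08), np.float64(4.0)), (np.float64(-0.06), np.float64(4.0)), (np.float64(0.06), np.float64(5.0)), (np.float64(0.08), np.float64(5.0))]
left [(np.float64(-0.08), np.float64(-2.0)), (np.float64(-0.06), np.float64(-2.0)), (np.float64(-0.04), np.float64(-1.0)), (np.float64(-0.02), np.float64(-1.0)), (np.float64(0.0), np.float64(-1.0)), (np.float64(0.02), np.float64(0.0)), (np.float64(0.04), np.float64(0.0)), (np.float64(0.06), np.float64(0.0)), (np.float64(0.08), np.float64(0.0))]
right [(np.float64(-0.08), np.float64(1.0)), (np.float64(-0.06), np.float64(1.0)), (np.float64(-0.04), np.float64(1.0)), (np.float64(-0.02), np.float64(0.0)), (np.float64(0.0), np.float64(0.0)), (np.float64(0.02), np.float64(0.0)), (np.float64(0.04), np.float64(0.0)), (np.float64(0.06), np.float64(0.0)), (np.float64(0.08), np.float64(-1.0))]
tab (56, (np.float64(223.2), np.float64(283.6)), array([0.4851, 0.1809, 0.1235]), array([-96.3,  -4.5]))
latch (39, (np.float64(233.0), np.float64(300.7)), array([0.4526, 0.1609, 0.1325]), array([-134.4,   -3.8]))
39 [-28.58802949  18.35323162] [-11.18286889  72.19299645] [  0.3211672  -0.9470225 -20.237133   42.401802 ]
```

```bash
cat >> h.py <<'E'
BO=np.array([.5602,.2336]); BA=np.radians(33.3)
def b2w(x,y,z=0):
    c,s=np.cos(BA),np.sin(BA); return np.array([BO[0]+c*x-s*y,BO[1]+s*x+c*y,z])
def w2b(p):
    c,s=np.cos(BA),np.sin(BA); q=np.array(p[:2])-BO; return np.array([c*q[0]+s*q[1],-s*q[0]+c*q[1]])
def phi():
    m=R.from_rotvec(ctrl.get_obs()['tcp_rot']).as_matrix(); return np.arctan2(m[1,0],m[0,0])
def go(p,ph=None):
    "shift for tcp target p, tool-x yaw ph(deg)"
    o=ctrl.get_obs(); m=R.from_rotvec(o['tcp_rot']).as_matrix(); s=m.T@(np.array(p)-o['tcp_pos'])
    t=0 if ph is None else (phi()-np.radians(ph)+np.pi)%(2*np.pi)-np.pi
    print('shift',np.round(s,4),'turn',round(t,3),'dist',round(np.linalg.norm(s),3)); return s,t
E
python3 - <<'E'
from h import *
for n in ['wrist','top','side']:
    c=ctrl.get_calibration(n);E=np.array(c['extrinsics']); cc=-E[:3,:3].T@E[:3,3]; print(n,cc, E[2,:3])
    if n=='wrist':
        o=ctrl.get_obs(); m=R.from_rotvec(o['tcp_rot']).as_matrix(); print(m.T@(cc-o['tcp_pos']),m.T@E[2,:3])
go(b2w(-.15,0,.25),33.3)
E
```

```text
wrist [ 0.31057994 -0.52097151  0.38489838] [-0.28237736 -0.11820736 -0.95199267]
[ 0.08512138  0.0004838  -0.15479072] [-3.06152929e-01  7.19484533e-04  9.51982073e-01]
top [0.48701897 0.0109221  1.00220528] [ 0.09086912 -0.00748892 -0.99583469]
side [ 0.44820472 -0.78014056  0.53372352] [ 0.16101611  0.8548489  -0.49326177]
shift [ 0.4595 -0.5714 -0.0194] turn -0.184 dist 0.733
```

apply_moves --plan "0.0878 0.46 -0.571 -0.02 -0.184;0.0878 0.46 -0.571 -0.02 -0.184;0.0878 0.46 -0.571 -0.02 -0.184;0.0878 0.46 -0.571 -0.02 -0.184;0.0878 0.46 -0.571 -0.02 -0.184;0.0878 0.46 -0.571 -0.02 -0.184;0.0878 0.46 -0.571 -0.02 -0.184;0.0878 0.46 -0.571 -0.02 -0.184;0.0878 0.46 -0.571 -0.02 -0.184;0.0878 0.46 -0.571 -0.02 -0.184;0.0878 0.46 -0.571 -0.02 -0.184;0.0878 0.46 -0.571 -0.02 -0.184;0.0878 0.46 -0.571 -0.02 -0.184;0.0878 0.46 -0.571 -0.02 -0.184;0 0.46 -0.571 -0.02 -0.184;0 0.46 -0.571 -0.02 -0.184"

```text
time: 2.25
tcp_pos: [0.4355, 0.15, 0.2509]
tcp_rot: [3.011, 0.897, 0.001]
contact_force: [-0.1, 0.2, 0.4]
gripper_width: 0.812
```

```bash
python3 - <<'E'
from h import *
st(); im,d,c=shot('wrist','w1.png')
for nm,p in dict(tip=b2w(-.129,0,.1325),tab=b2w(-.09,0,.1235),cornL=b2w(-.11,.135,.0835),cornR=b2w(-.11,-.135,.0835)).items(): print(nm,proj(c,p))
E
```

```text
t 2.25 tcp [0.4355 0.15   0.2509] rot [3.011e+00 8.970e-01 1.000e-03] F [-0.1  0.2  0.4] g 0.812 q [ 0.26 -0.28  1.54 -0.    1.88  1.25]
[[0.837, 0.547, 0.001], [0.547, -0.837, 0.0], [0.001, 0.0, -1.0]]
tip [310.39535929 200.51944335]
tab [310.21518764 137.95716125]
cornL [130.90978513 161.76258351]
cornR [490.70081691 160.87320573]
```

View pics/w1.png

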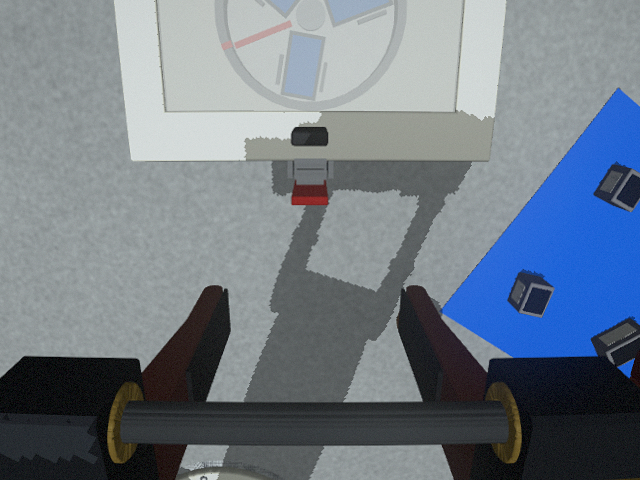

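The wrist view matches the predicted bay pose: latch end at (310,200), tab at (310,137), front corners at (132,160) and (490,160).

```bash
python3 - <<'E'
from h import *
go(b2w(-.1092,0,.17),33.3);go(b2w(-.1092,0,.121),33.3)
E
```

```text
shift [ 0.0408 -0.0015  0.0809] turn -0.002 dist 0.091
shift [ 0.0408 -0.0015  0.1299] turn -0.002 dist 0.136
```

apply_moves --plan "0 0.041 -0.0015 0.05 0;0 0.041 -0.0015 0.07 0;0 0.041 -0.0015 0.08 0;0 0.041 -0.0015 0.08 0;0 0.041 -0.0015 0.08 0;0 0.041 -0.0015 0.08 0;0 0.041 -0.0015 0.095 0;0 0.041 -0.0015 0.11 0;0 0.041 -0.0015 0.12 0;0 0.041 -0.0015 0.13 0;0 0.041 -0.0015 0.13 0"

```text
time: 3.68
tcp_pos: [0.4684, 0.1746, 0.1194]
tcp_rot: [-3.01, -0.899, 0.003]
contact_force: [0.7, 0.1, 0.8]
gripper_width: 0.005
```

```bash
python3 - <<'E'
from h import *
o=st(); print(w2b(o['tcp_pos'])); im,d,c=shot('wrist','w2.png')
E
```

```text
t 3.67 tcp [0.4684 0.1746 0.1194] rot [-3.01e+00 -8.99e-01  3.00e-03] F [0.7 0.1 0.8] g 0.005 q [ 0.29 -0.17  1.68  0.    1.63  1.28]
[[0.836, 0.549, -0.002], [0.549, -0.836, -0.001], [-0.002, -0.001, -1.0]]
[-0.1091192   0.00109601]
```

View pics/w2.png

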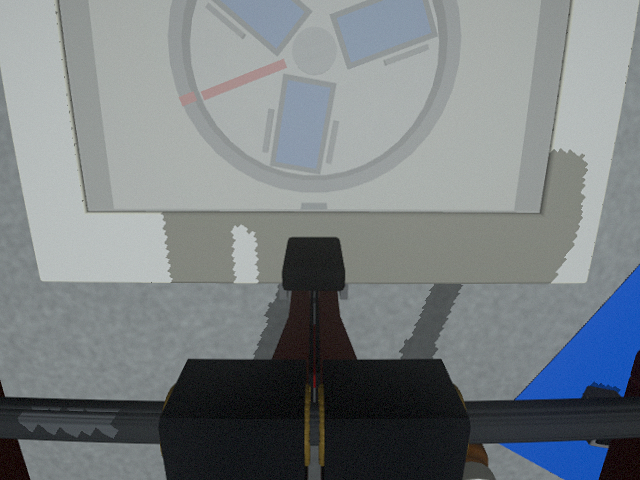

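Clear of both. Now I'll push the lever forwards.

apply_moves --plan "0 -0.008 0 0 0;0 -0.016 0 0 0;0 -0.024 0 0 0;0 -0.032 0 0 0;0 -0.04 0 0 0;0 -0.048 0 0 0;0 -0.056 0 0 0;0 -0.064 0 0 0;0 -0.07 0 0 0;0 -0.07 0 0 0;0 -0.07 0 -0.04 0;0 -0.07 0 -0.08 0;0 -0.07 0 -0.12 0;0 -0.07 0 -0.12 0"

```text
time: 5.48
tcp_pos: [0.4117, 0.1367, 0.2444]
tcp_rot: [3.01, 0.9, 0.01]
contact_force: [-0.1, -0.3, 0.4]
gripper_width: 0.007
```

```bash
python3 - <<'E'
from h import *
o=st(); im,d,c=shot('wrist','w3.png'); print(proj(c,b2w(-.188,0,.0885)))
E
```

```text
t 5.47 tcp [0.4117 0.1367 0.2444] rot [3.01 0.9  0.01] F [-0.1 -0.3  0.4] g 0.007 q [ 0.24 -0.36  1.62  0.    1.88  1.23]
[[0.836, 0.549, 0.006], [0.549, -0.836, 0.002], [0.006, 0.002, -1.0]]
[313.22899811 231.69421714]
```

View pics/w3.png

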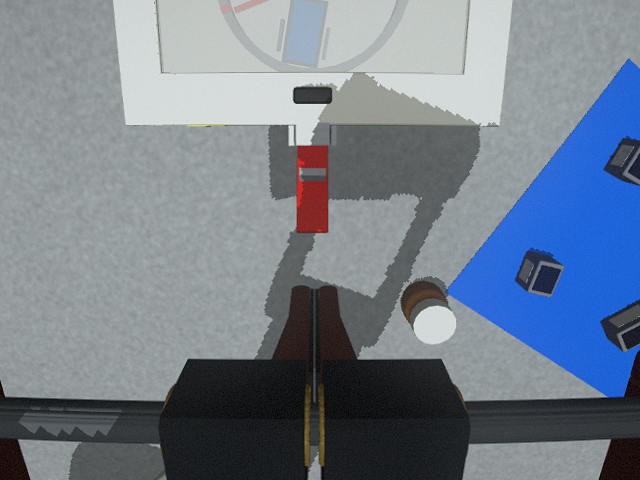

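The latch is open: its end is at (312,232), as predicted. Next, grip the tab across bay y.

```bash
python3 - <<'E'
from h import *
go(b2w(-.09,0,.17),33.3);go(b2w(-.09,0,.1065),33.3)
p0=np.array([-.200+.042*0,.042])
for th in np.linspace(0,1.45,30):
    print(round(th,2),np.round([-.2*np.cos(th)+.042*np.sin(th)+.2, .2*np.sin(th)+.042*np.cos(th)-.042],4))
E
```

```text
shift [0.0877 0.0007 0.0722] turn -0.0 dist 0.114
shift [0.0875 0.0006 0.1357] turn -0.0 dist 0.161
0.0 [0. 0.]
0.05 [0.0023 0.0099]
0.1 [0.0052 0.0198]
0.15 [0.0085 0.0294]
0.2 [0.0123 0.0389]
0.25 [0.0166 0.0482]
0.3 [0.0213 0.0572]
0.35 [0.0265 0.066 ]
0.4 [0.0321 0.0746]
0.45 [0.0382 0.0828]
0.5 [0.0446 0.0907]
0.55 [0.0514 0.0983]
0.6 [0.0586 0.1056]
0.65 [0.0662 0.1125]
0.7 [0.0741 0.119 ]
0.75 [0.0823 0.1251]
0.8 [0.0908 0.1307]
0.85 [0.0996 0.136 ]
0.9 [0.1086 0.1408]
0.95 [0.1178 0.1451]
1.0 [0.1273 0.149 ]
1.05 [0.1369 0.1524]
1.1 [0.1467 0.1553]
1.15 [0.1566 0.1577]
1.2 [0.1667 0.1596]
1.25 [0.1768 0.161 ]
1.3 [0.187  0.1619]
1.35 [0.1972 0.1623]
1.4 [0.2074 0.1622]
1.45 [0.2176 0.1616]
```

apply_moves --plan "0.06 0.05 0.0007 0.03 0;0.06 0.0877 0.0007 0.06 0;0.06 0.0877 0.0007 0.065 0;0.06 0.0877 0.0007 0.065 0;0.06 0.0877 0.0007 0.09 0;0.06 0.0877 0.0007 0.11 0;0.06 0.0877 0.0007 0.125 0;0.06 0.0877 0.0007 0.1357 0;0.06 0.0877 0.0007 0.1357 0;0.015 0.0877 0.0007 0.1357 0;0.015 0.0877 0.0007 0.1357 0;0.015 0.0877 0.0007 0.1357 0;0.015 0.0877 0.0007 0.1357 0;0.015 0.0877 0.0007 0.1357 0;0.015 0.0877 0.0007 0.1357 0" --newtons 15

```text
time: 7.4
tcp_pos: [0.4836, 0.1849, 0.1052]
tcp_rot: [-3.008, -0.9, 0.0]
contact_force: [-2.8, 3.8, 2.3]
gripper_width: 0.273
```

```bash
python3 - <<'E'
from h import *
o=st(); print(w2b(o['tcp_pos'])); im,d,c=shot('side','s1.png')
E
```

```text
t 7.4 tcp [0.4836 0.1849 0.1052] rot [-3.008 -0.9    0.   ] F [-2.8  3.8  2.3] g 0.273 q [ 0.3  -0.12  1.66  0.    1.6   1.29]
[[0.836, 0.549, -0.001], [0.549, -0.836, 0.002], [0.0, -0.002, -1.0]]
[-0.09076184  0.00130557]
```

View pics/s1.png

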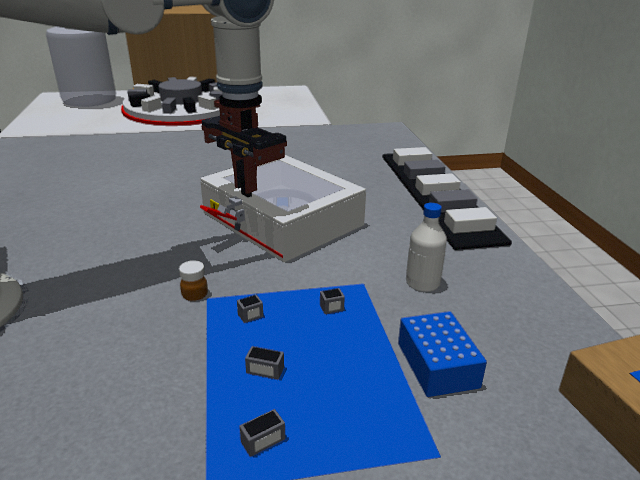

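Gripped: the opening is 24 mm, the tab's width. Now lift along the arc.

apply_moves --plan "0.015 0.0023 0 -0.0099 0;0.015 0.0052 0 -0.0198 0;0.015 0.0085 0 -0.0294 0;0.015 0.0123 0 -0.0389 0;0.015 0.0166 0 -0.0482 0;0.015 0.0213 0 -0.0572 0;0.015 0.0265 0 -0.066 0;0.015 0.0321 0 -0.0746 0;0.015 0.0382 0 -0.0828 0;0.015 0.0446 0 -0.0907 0;0.015 0.0514 0 -0.0983 0;0.015 0.0586 0 -0.1056 0;0.015 0.0662 0 -0.1125 0;0.015 0.0741 0 -0.119 0;0.015 0.0823 0 -0.1251 0;0.015 0.0908 0 -0.1307 0;0.015 0.0996 0 -0.136 0;0.015 0.1086 0 -0.1408 0;0.015 0.1178 0 -0.1451 0;0.015 0.1273 0 -0.149 0" --newtons 25

```text
time: 9.95
tcp_pos: [0.5896, 0.254, 0.2545]
tcp_rot: [-3.01, -0.9, 0.004]
contact_force: [-5.9, 1.4, 1.3]
gripper_width: 0.267
```

```bash
python3 - <<'E'
from h import *
o=st(); print(w2b(o['tcp_pos'])); im,d,c=shot('side','s2.png')
E
```

```text
t 9.95 tcp [0.5896 0.254  0.2545] rot [-3.01  -0.9    0.004] F [-5.9  1.4  1.3] g 0.267 q [0.35 0.22 1.05 0.   1.88 1.34]
[[0.836, 0.549, -0.003], [0.549, -0.836, -0.001], [-0.003, -0.001, -1.0]]
[0.03571677 0.00090117]
```

View pics/s2.png

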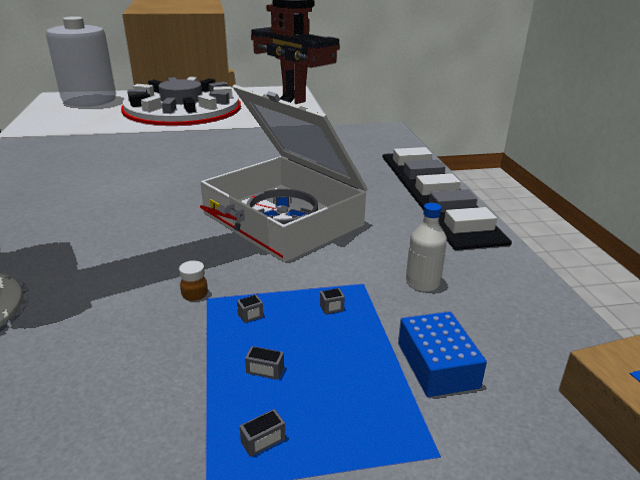

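apply_moves --plan "0.015 0.0096 0 -0.0034 0;0.015 0.0194 0 -0.0063 0;0.015 0.0293 0 -0.0087 0;0.015 0.0394 0 -0.0106 0;0.015 0.0495 0 -0.012 0;0.015 0.0597 0 -0.0129 0;0.015 0.0699 0 -0.0133 0;0.015 0.0801 0 -0.0132 0;0.015 0.0903 0 -0.0126 0;0.015 0.1005 0 -0.0115 0;0.015 0.1005 0 -0.0115 0;0.015 0.1005 0 -0.0115 0"

```text
time: 11.5
tcp_pos: [0.6751, 0.3097, 0.268]
tcp_rot: [-3.009, -0.9, -0.008]
contact_force: [-0.1, 4.0, 6.4]
gripper_width: 0.271
```

```bash
python3 - <<'E'
from h import *
o=st(); print(w2b(o['tcp_pos'])); im,d,c=shot('side','s3.png')
E
```

```text
t 11.5 tcp [0.6751 0.3097 0.268 ] rot [-3.009 -0.9   -0.008] F [-0.1  4.   6.4] g 0.271 q [0.38 0.53 0.63 0.   1.97 1.37]
[[0.836, 0.549, 0.004], [0.549, -0.836, 0.002], [0.005, 0.001, -1.0]]
[0.13777983 0.0005109 ]
```

View pics/s3.png

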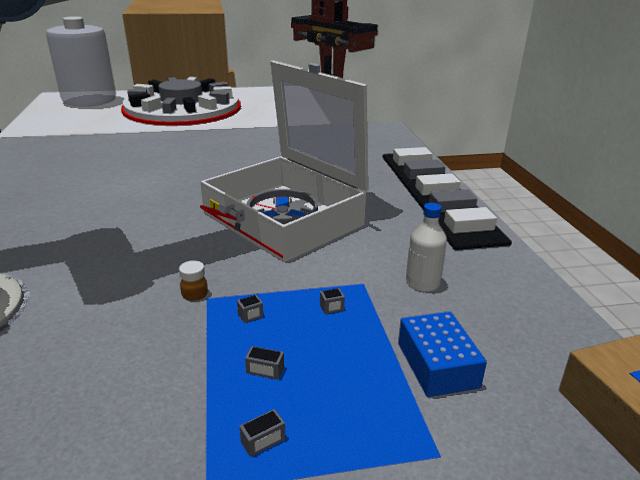

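The lid stands upright. Release, rise over its edge and back off to above the wheel.

apply_moves --plan "0.06 0 0 0 0;0.06 0 0 0 0;0.06 0 0 0 0;0.06 0 0 -0.02 0;0.06 0 0 -0.04 0;0.06 0 0 -0.06 0;0.06 0 0 -0.07 0;0.06 0 0 -0.07 0;0.06 -0.03 0 -0.07 0;0.06 -0.07 0 -0.07 0;0.06 -0.12 0 -0.07 0;0.06 -0.17 0 -0.07 0;0.06 -0.21 0 -0.05 0;0.06 -0.24 0 0 0;0.06 -0.24 0 0 0"

```text
time: 13.42
tcp_pos: [0.4693, 0.1753, 0.256]
tcp_rot: [3.01, 0.898, -0.026]
contact_force: [-0.6, -0.5, 0.2]
gripper_width: 0.683
```

```bash
python3 - <<'E'
from h import *
o=st(); print(w2b(o['tcp_pos'])); shot('side','s4.png'); im,d,c=shot('wrist','w4.png'); print(proj(c,b2w(0,0,.02)),proj(c,b2w(-.085,0,.034)))
E
```

```text
t 13.43 tcp [0.4693 0.1753 0.256 ] rot [ 3.01   0.898 -0.026] F [-0.6 -0.5  0.2] g 0.683 q [ 0.29 -0.15  1.43 -0.    1.89  1.28]
[[0.836, 0.548, -0.016], [0.548, -0.837, -0.005], [-0.016, -0.005, -1.0]]
[-0.10794936  0.00120311]
[314.0577086   71.84987632] [314.11680839 172.16990581]
```

View pics/s4.png

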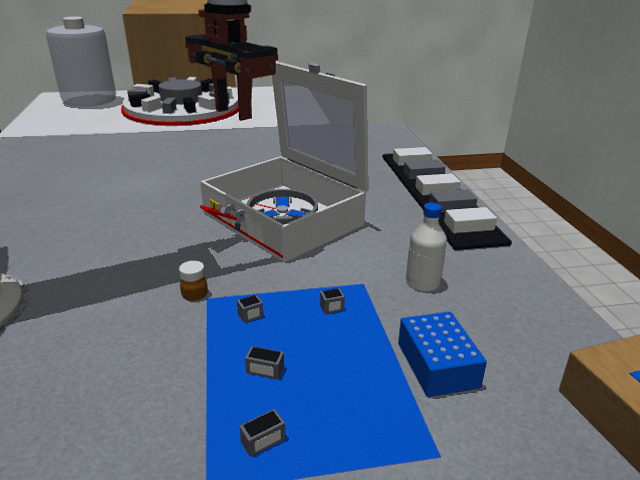

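View pics/w4.png

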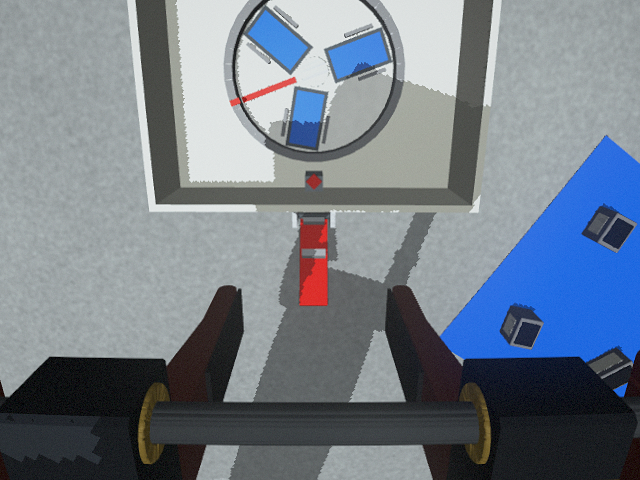

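```bash
cat >> h.py <<'E'
def mark(im,cal):
    h=cv2.cvtColor(im,cv2.COLOR_BGR2HSV).astype(int)
    red=((h[...,0]<8)|(h[...,0]>172))&(h[...,1]>110)&(h[...,2]>60)
    ys,xs=np.nonzero(red); Q=[]
    for x,y in zip(xs,ys):
        q=w2b(onz(cal,x,y,.021)); r=np.hypot(*q)
        if .018<r<.064 : Q.append(q*1000)
    Q=np.array(Q); a=np.degrees(np.arctan2(Q[:,1],Q[:,0]))%360
    # rim portion
    R2=[]
    for x,y in zip(xs,ys):
        q=w2b(onz(cal,x,y,.036)); r=np.hypot(*q)
        if .069<r<.0745: R2.append(q*1000)
    R2=np.array(R2)
    print('mark angle(bay deg)',len(Q),np.median(a),'rim',len(R2),R2.mean(0) if len(R2) else None)
E
python3 - <<'E'
from h import *
im=cv2.imread('pics/w4.png'); mark(im,ctrl.get_calibration('wrist'))
for al in (205,265,275):
    r=.0715; p=b2w(r*np.cos(np.radians(al)),r*np.sin(np.radians(al)),.15); print(al,p); go(p, np.degrees(BA)+al+90)
E
```

```text
mark angle(bay deg) 284 105.05317392386178 rim 36 [-21.27946054  68.45009227]
205 [0.52262878 0.17276701 0.15      ]
shift [0.038  0.0303 0.116 ] turn 1.134 dist 0.126
265 [0.59409731 0.17064587 0.15      ]
shift [0.0966 0.0713 0.116 ] turn 0.087 dist 0.167
275 [0.6045142  0.17748849 0.15      ]
shift [0.1091 0.0713 0.116 ] turn -0.088 dist 0.174
```

```bash
python3 - <<'E'
from h import *
al=210;r=.0715; p=b2w(r*np.cos(np.radians(al)),r*np.sin(np.radians(al)),.15); go(p, np.degrees(BA)+al+90)
E
```

```text
shift [0.0409 0.0359 0.116 ] turn 1.047 dist 0.128
```

apply_moves --plan "0.022 0.041 0.036 0.03 0.18;0.022 0.041 0.036 0.06 0.36;0.022 0.041 0.036 0.09 0.54;0.022 0.041 0.036 0.1 0.72;0.022 0.041 0.036 0.11 0.9;0.022 0.041 0.036 0.115 1.047;0.022 0.041 0.036 0.116 1.047;0.022 0.041 0.036 0.116 1.047"

```text
time: 14.52
tcp_pos: [0.5298, 0.1702, 0.1518]
tcp_rot: [-3.056, 0.721, -0.005]
contact_force: [-0.1, 0.8, 0.2]
gripper_width: 0.256
```

```bash
python3 - <<'E'
from h import *
o=st(); 
al=210;r=.0715; p=b2w(r*np.cos(np.radians(al)),r*np.sin(np.radians(al)),.036); go(p, np.degrees(BA)+al+90); shot('wrist','w5.png')
E
```

```text
t 14.53 tcp [0.5298 0.1702 0.1518] rot [-3.056  0.721 -0.005] F [-0.1  0.8  0.2] g 0.256 q [ 0.25 -0.03  1.49  0.    1.67  2.28]
[[0.895, -0.447, 0.004], [-0.447, -0.895, 0.001], [0.003, -0.003, -1.0]]
shift [-0.0016  0.0015  0.1158] turn 0.003 dist 0.116
```

View pics/w5.png

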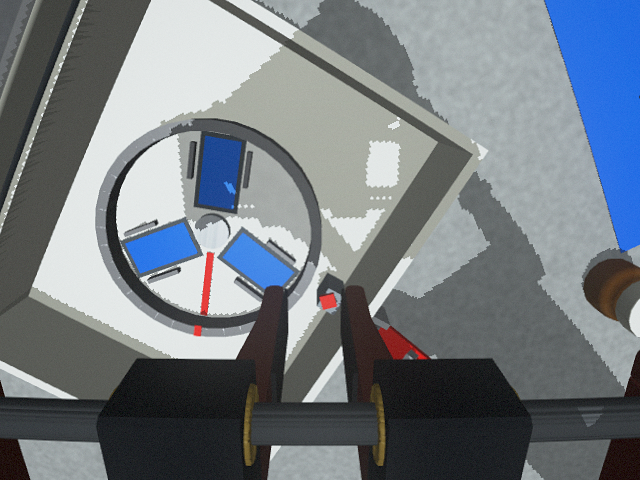

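```bash
python3 - <<'E'
from h import *
c=ctrl.get_calibration('wrist')
for al in (180,195,210,284): print(al,proj(c,b2w(.0715*np.cos(np.radians(al)),.0715*np.sin(np.radians(al)),.036)))
o=ctrl.get_obs(); print(proj(c,o['tcp_pos']))
mark(cv2.imread('pics/w5.png'),c)
E
```

```text
180 [301.2463361  285.60121821]
195 [311.74693314 262.00403192]
210 [315.48557873 235.65530428]
284 [231.16215097 128.29413488]
[313.7523977  320.26532146]
mark angle(bay deg) 403 110.62987710459024 rim 48 [-24.55249133  67.3208552 ]
```

apply_moves --plan "0.022 -0.0015 0.0015 0.03 0;0.022 -0.0015 0.0015 0.06 0;0.022 -0.0015 0.0015 0.085 0;0.022 -0.0015 0.0015 0.1 0;0.022 -0.0015 0.0015 0.108 0;0.022 -0.0015 0.0015 0.116 0;0.022 -0.0015 0.0015 0.116 0;0.003 -0.0015 0.0015 0.116 0;0.003 -0.0015 0.0015 0.116 0;0.003 -0.0015 0.0015 0.116 0;0.003 -0.0015 0.0015 0.116 0" --newtons 12

```text
time: 15.95
tcp_pos: [0.5271, 0.1706, 0.0343]
tcp_rot: [-3.053, 0.724, -0.004]
contact_force: [3.6, 6.0, -2.7]
gripper_width: 0.081
```

```bash
python3 - <<'E'
from h import *
o=st(); q=w2b(o['tcp_pos']);print(q*1000,np.hypot(*q)); shot('wrist','w6.png'); shot('side','s6.png')
c=ctrl.get_calibration('wrist'); 
M=R.from_rotvec(o['tcp_rot']).as_matrix(); print('phi',np.degrees(phi()),np.degrees(BA)+300-360)
r=.0715;al0=np.radians(210)
rows=[]
for k in range(1,17):
    a=np.radians(73.6*k/16); d=r*np.array([np.cos(al0+a)-np.cos(al0),np.sin(al0+a)-np.sin(al0)])
    w=np.array([np.cos(BA)*d[0]-np.sin(BA)*d[1],np.sin(BA)*d[0]+np.cos(BA)*d[1],0]); s=M.T@w
    rows.append('0.003 %.4f %.4f 0 %.3f'%(s[0],s[1],-a))
print(';'.join(rows))
E
```

```text
t 15.95 tcp [0.5271 0.1706 0.0343] rot [-3.053  0.724 -0.004] F [ 3.6  6.  -2.7] g 0.081 q [0.25 0.02 1.66 0.   1.46 2.29]
[[0.894, -0.449, 0.004], [-0.449, -0.894, 0.004], [0.002, -0.005, -1.0]]
[-62.20011654 -34.46201805] 0.07110896698234753
phi -26.669784187601486 -26.69999999999999
0.003 0.0057 -0.0002 0 -0.080;0.003 0.0114 -0.0009 0 -0.161;0.003 0.0171 -0.0021 0 -0.241;0.003 0.0226 -0.0036 0 -0.321;0.003 0.0279 -0.0057 0 -0.401;0.003 0.0331 -0.0081 0 -0.482;0.003 0.0381 -0.0110 0 -0.562;0.003 0.0428 -0.0142 0 -0.642;0.003 0.0473 -0.0178 0 -0.723;0.003 0.0514 -0.0218 0 -0.803;0.003 0.0553 -0.0261 0 -0.883;0.003 0.0587 -0.0307 0 -0.963;0.003 0.0618 -0.0355 0 -1.044;0.003 0.0645 -0.0406 0 -1.124;0.003 0.0668 -0.0458 0 -1.204;0.003 0.0686 -0.0513 0 -1.285
```

View pics/w6.png

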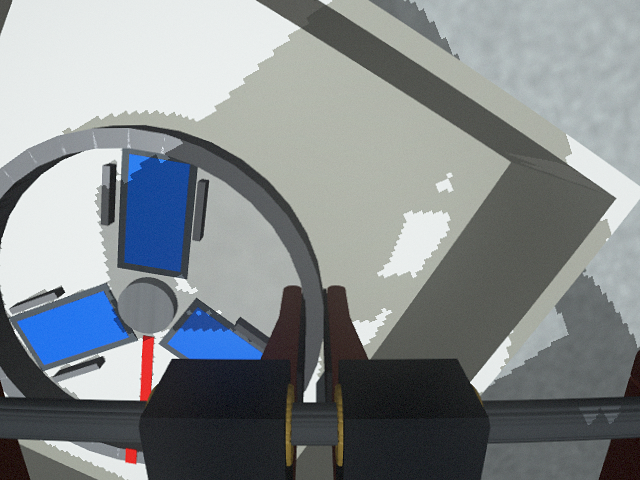

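The jaws hold the rim (7 mm opening). Turn along the arc, stopping a bit short.

apply_moves --plan "0.003 0.0057 -0.0002 0 -0.08;0.003 0.0114 -0.0009 0 -0.161;0.003 0.0171 -0.0021 0 -0.241;0.003 0.0226 -0.0036 0 -0.321;0.003 0.0279 -0.0057 0 -0.401;0.003 0.0331 -0.0081 0 -0.482;0.003 0.0381 -0.011 0 -0.562;0.003 0.0428 -0.0142 0 -0.642;0.003 0.0473 -0.0178 0 -0.723;0.003 0.0514 -0.0218 0 -0.803;0.003 0.0553 -0.0261 0 -0.883;0.003 0.0587 -0.0307 0 -0.963;0.003 0.0618 -0.0355 0 -1.044;0.003 0.0645 -0.0406 0 -1.124;0.003 0.0668 -0.0458 0 -1.204;0.003 0.0668 -0.0458 0 -1.204;0.003 0.0668 -0.0458 0 -1.204" --newtons 20

```text
time: 18.18
tcp_pos: [0.6067, 0.1809, 0.0343]
tcp_rot: [-2.93, -1.131, -0.004]
contact_force: [1.4, 5.0, 2.0]
gripper_width: 0.079
```

```bash
python3 - <<'E'
from h import *
o=st(); q=w2b(o['tcp_pos']);print(q*1000,np.hypot(*q),np.degrees(np.arctan2(q[1],q[0]))%360); im,d,c=shot('wrist','w7.png');mark(im,c); shot('side','s7.png')
print(proj(c,b2w(-.085,0,.034)),proj(c,b2w(0,0,.02)))
E
```

```text
t 18.18 tcp [0.6067 0.1809 0.0343] rot [-2.93  -1.131 -0.004] F [1.4 5.  2. ] g 0.079 q [0.24 0.23 1.43 0.   1.48 1.07]
[[0.741, 0.672, 0.002], [0.672, -0.741, 0.002], [0.003, -0.0, -1.0]]
[  9.96862871 -69.56924572] 0.07027982291303607 278.1544473045597
mark angle(bay deg) 688 177.79898886095594 rim 102 [-71.7205355    2.76921572]
[136.26491836 473.1628937 ] [151.06362456 300.47347762]
```

View pics/w7.png

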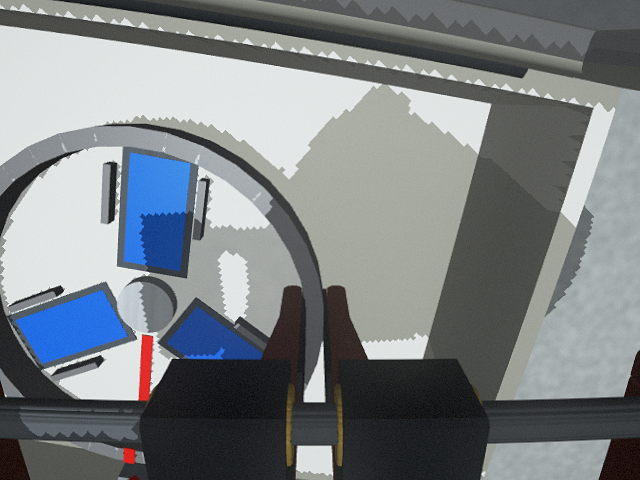

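apply_moves --plan "0.003 0.0028 0 0 -0.038;0.003 0.0028 0 0 -0.038;0.003 0.0028 0 0 -0.038;0.022 0.0028 0 0 -0.038;0.022 0.0028 0 0 -0.038;0.022 0.0028 0 0 -0.038;0.022 0.0028 0 0 -0.038;0.022 0.0028 0 -0.03 -0.038;0.022 0.0028 0 -0.07 -0.038;0.022 -0.03 0 -0.12 0;0.022 -0.1 0.0 -0.18 0.12;0.06 -0.16 0.0 -0.2 0.12;0.06 -0.16 0.0 -0.2 0.12;0.06 -0.16 0.0 -0.2 0.12"

```text
time: 20.02
tcp_pos: [0.4878, 0.0713, 0.2356]
tcp_rot: [2.993, 0.952, 0.007]
contact_force: [1.0, 0.2, -0.0]
gripper_width: 0.551
```

```bash
python3 - <<'E'
from h import *
o=st(); q=w2b(o['tcp_pos']);print(q*1000); im,d,c=shot('wrist','w8.png');mark(im,c)
print('ptr',proj(c,b2w(-.085,0,.034)),'ctr',proj(c,b2w(0,0,.02)),'ptrrim',proj(c,b2w(-.0715,0,.036)))
E
```

```text
t 20.02 tcp [0.4878 0.0713 0.2356] rot [2.993 0.952 0.007] F [ 1.   0.2 -0. ] g 0.551 q [ 0.08 -0.2   1.5  -0.    1.83  1.03]
[[0.816, 0.578, 0.004], [0.578, -0.816, 0.0], [0.004, 0.002, -1.0]]
[-149.63924459  -95.86521518]
mark angle(bay deg) 353 179.89361417498927 rim 46 [-71.62785003   0.36639248]
ptr [195.94984684 121.11912921] ctr [196.84907639   9.86762616] ptrrim [194.64902608 103.78180358]
```

View pics/w8.png

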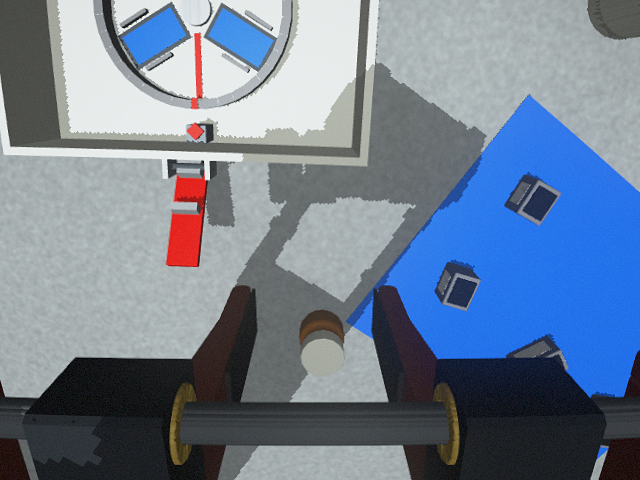

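The mark now lies at the pointer: rim end (196,103), pointer tip (195,124), measured offset about 0.4 mm. Next, look at the cartridges from directly above.

```bash
python3 - <<'E'
from h import *
go([.482-.0,-.212,.2],-24.8)
E
```

```text
shift [-0.1693  0.2281  0.0339] turn 1.05 dist 0.286
```

apply_moves --plan "0.06 -0.03 0.04 0 0.18;0.06 -0.07 0.1 0 0.36;0.06 -0.11 0.15 0 0.54;0.06 -0.15 0.2 0.02 0.72;0.06 -0.169 0.228 0.03 0.9;0.06 -0.169 0.228 0.034 1.05;0.06 -0.169 0.228 0.034 1.05;0.06 -0.169 0.228 0.034 1.05"

```text
time: 21.08
tcp_pos: [0.4827, -0.2108, 0.1989]
tcp_rot: [-3.07, 0.667, 0.001]
contact_force: [-0.0, -0.1, -0.1]
gripper_width: 0.686
```

```bash
cat >> h.py <<'E'
def carts(im,cal,zt=.03,show=None):
    "bounding rects of non-blue blobs on the blue mat: uses dark top insert"
    h=cv2.cvtColor(im,cv2.COLOR_BGR2HSV); P=None
    top=((h[...,1]<100)|(h[...,2]<60))
    return top
def topface(d,cal,lo=.026,hi=.034,minA=150):
    P=pts(cal,d); z=P[...,2]; m=((z>lo)&(z<hi)&(d>0)).astype(np.uint8)
    m=cv2.morphologyEx(m,cv2.MORPH_OPEN,np.ones((3,3),np.uint8))
    n,l,s,ce=cv2.connectedComponentsWithStats(m)
    for i in range(1,n):
        if s[i,4]<minA: continue
        cn=max(cv2.findContours((l==i).astype(np.uint8),cv2.RETR_EXTERNAL,cv2.CHAIN_APPROX_NONE)[0],key=cv2.contourArea)[:,0]
        Q=np.array([onz(cal,a,b,.03) for a,b in cn]); r=rect(Q)
        a=r[2] if r[1][0]>r[1][1] else r[2]+90
        print('px',np.round(ce[i]),'c',np.round(r[0],1),'LxW',np.round(sorted(r[1])[::-1],1),'ang',round(a,1), 'edge',s[i,0]==0 or s[i,1]==0 or s[i,0]+s[i,2]>=640)
E
python3 - <<'E'
from h import *
o=st(); im,d,c=shot('wrist','w9.png'); topface(d,c)
im,d,c=shot('top'); topface(d,c,minA=60)
E
```

```text
t 21.07 tcp [ 0.4827 -0.2108  0.1989] rot [-3.07e+00  6.67e-01  1.00e-03] F [-0.  -0.1 -0.1] g 0.686 q [-0.48 -0.11  1.49  0.    1.77  1.52]
[[0.91, -0.415, -0.001], [-0.415, -0.91, 0.001], [-0.001, -0.0, -1.0]]
px [102. 137.] c [601.1 -91.4] LxW [34.5 27.6] ang 7.5 edge False
px [468. 164.] c [ 468.4 -332. ] LxW [48.7 26.8] ang 22.6 edge False
px [318. 210.] c [ 482.3 -214.9] LxW [47.2 25.8] ang 155.0 edge False
px [170. 255.] c [498.5 -90.9] LxW [33.6 27. ] ang 18.3 edge False
px [358. 225.] c [602.3 -88.9] LxW [32.6 25.2] ang 9.4 edge False
px [359. 274.] c [498.4 -88.3] LxW [33.3 25.5] ang 16.9 edge False
```

View pics/w9.png

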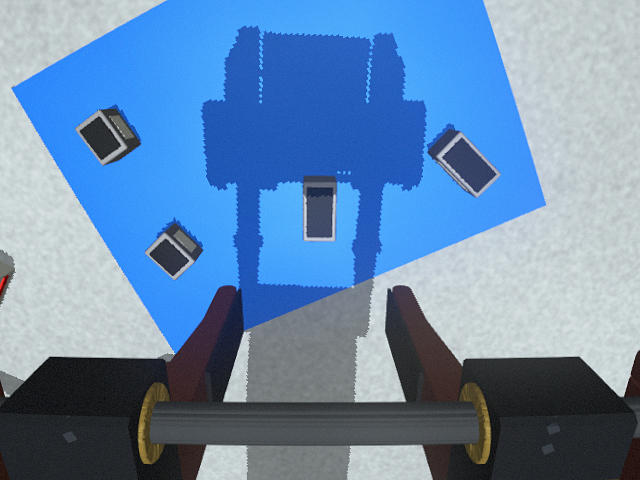

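The wrist view shows two full cartridges, at (318,210) and (468,164), and two short ones, at (102,137) and (170,255). The short at (170,255) has been knocked about 28 mm since the first look. Grasp the centre one.

```bash
python3 - <<'E'
from h import *
go([.4823,-.2149,.018],-25.)
E
```

```text
shift [0.0013 0.0039 0.1816] turn 0.007 dist 0.182
```

apply_moves --plan "0.05 0.0013 0.0039 0.04 0.007;0.05 0.0013 0.0039 0.09 0.007;0.05 0.0013 0.0039 0.13 0.007;0.05 0.0013 0.0039 0.16 0.007;0.05 0.0013 0.0039 0.175 0.007;0.05 0.0013 0.0039 0.181 0.007;0.05 0.0013 0.0039 0.181 0.007;0.015 0.0013 0.0039 0.181 0.007;0.015 0.0013 0.0039 0.181 0.007;0.015 0.0013 0.0039 0.181 0.007;0.015 0.0013 0.0039 0.181 0.007;0.015 0.0013 0.0039 0.181 0.007;0.015 0.0013 0.0039 0.181 0.007" --newtons 15

```text
time: 22.8
tcp_pos: [0.482, -0.2158, 0.0191]
tcp_rot: [3.066, -0.684, 0.002]
contact_force: [-1.2, 0.6, 5.0]
gripper_width: 0.294
```

```bash
python3 - <<'E'
from h import *
o=st()
E
```

```text
t 22.8 tcp [ 0.482  -0.2158  0.0191] rot [ 3.066e+00 -6.840e-01  2.000e-03] F [-1.2  0.6  5. ] g 0.294 q [-0.49 -0.04  1.74 -0.    1.44  1.52]
[[0.905, -0.425, 0.001], [-0.425, -0.905, -0.0], [0.001, 0.0, -1.0]]
```

```bash
python3 - <<'E'
from h import *
p=b2w(.04*np.cos(np.radians(120)),.04*np.sin(np.radians(120)),.17); print(p); go(p,33.3+120-180)
E
```

```text
[0.52446514 0.25157276 0.17      ]
shift [-0.1601 -0.4411 -0.1511] turn 0.027 dist 0.493
```

apply_moves --plan "0.015 0 0 -0.03 0;0.015 0 0 -0.08 0;0.015 -0.01 -0.03 -0.13 0;0.015 -0.03 -0.08 -0.16 0.01;0.015 -0.05 -0.13 -0.16 0.02;0.015 -0.07 -0.18 -0.16 0.027;0.015 -0.09 -0.24 -0.16 0.027;0.015 -0.11 -0.3 -0.16 0.027;0.015 -0.13 -0.36 -0.16 0.027;0.015 -0.15 -0.41 -0.155 0.027;0.015 -0.16 -0.441 -0.151 0.027;0.015 -0.16 -0.441 -0.151 0.027;0.015 -0.16 -0.441 -0.151 0.027;0.015 -0.16 -0.441 -0.151 0.027"

```text
time: 24.55
tcp_pos: [0.5245, 0.2503, 0.1696]
tcp_rot: [3.056, -0.728, 0.0]
contact_force: [1.0, -0.2, -0.2]
gripper_width: 0.294
```

```bash
python3 - <<'E'
from h import *
o=st(); im,d,c=shot('wrist','w10.png'); mark(im,c)
for a in (0,120,240):
    for r in (.017,.04,.063): print(a,r,proj(c,b2w(r*np.cos(np.radians(a)),r*np.sin(np.radians(a)),.02)))
a=120;print(go(b2w(.04*np.cos(np.radians(a)),.04*np.sin(np.radians(a)),.0400),33.3+120-180))
E
```

```text
t 24.55 tcp [0.5245 0.2503 0.1696] rot [ 3.056 -0.728  0.   ] F [ 1.  -0.2 -0.2] g 0.294 q [ 0.39  0.04  1.4  -0.    1.71  2.43]
[[0.893, -0.451, 0.0], [-0.451, -0.893, -0.0], [0.0, 0.0, -1.0]]
mark angle(bay deg) 407 179.68464810356662 rim 51 [-71.76589766   0.26241692]
0 0.017 [290.97653309 153.76339548]
0 0.04 [261.90197873 137.14130182]
0 0.063 [232.29572446 120.26759271]
120 0.017 [312.16375809 189.62042778]
120 0.04 [312.25299711 220.58424536]
120 0.063 [312.33939687 250.22899749]
240 0.017 [333.14783443 153.68820419]
240 0.04 [362.13393009 136.96113965]
240 0.063 [391.6559025  119.97867488]
shift [-0.0007 -0.001   0.1297] turn -0.002 dist 0.13
(array([-0.00068391, -0.00099059,  0.12973208]), np.float64(-0.0018439330282618016))
```

View pics/w10.png

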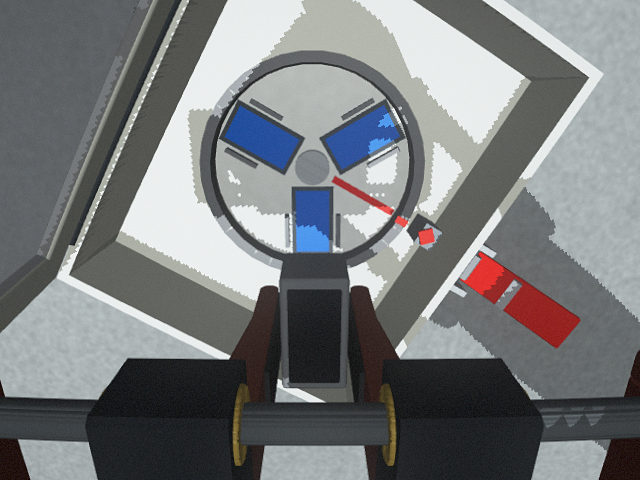

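apply_moves --plan "0.015 -0.0007 -0.001 0.03 0;0.015 -0.0007 -0.001 0.06 0;0.015 -0.0007 -0.001 0.085 0;0.015 -0.0007 -0.001 0.105 0;0.015 -0.0007 -0.001 0.118 0;0.015 -0.0007 -0.001 0.125 0;0.015 -0.0007 -0.001 0.129 0;0.015 -0.0007 -0.001 0.13 0;0.015 -0.0007 -0.001 0.13 0"

```text
time: 25.72
tcp_pos: [0.5245, 0.2529, 0.04]
tcp_rot: [-3.056, 0.725, -0.001]
contact_force: [-0.7, -0.0, -0.8]
gripper_width: 0.297
```

```bash
python3 - <<'E'
from h import *
o=st(); q=w2b(o['tcp_pos'])*1000; print(q); im,d,c=shot('wrist','w11.png'); mark(im,c)
E
```

```text
t 25.73 tcp [0.5245 0.2529 0.04  ] rot [-3.056e+00  7.250e-01 -1.000e-03] F [-0.7 -0.  -0.8] g 0.297 q [0.39 0.09 1.57 0.   1.48 2.43]
[[0.893, -0.449, 0.001], [-0.449, -0.893, 0.0], [0.001, -0.001, -1.0]]
[-19.24564643  35.74678934]
mark angle(bay deg) 1137 179.59765784931713 rim 150 [-71.73403317   0.52720473]
```

View pics/w11.png

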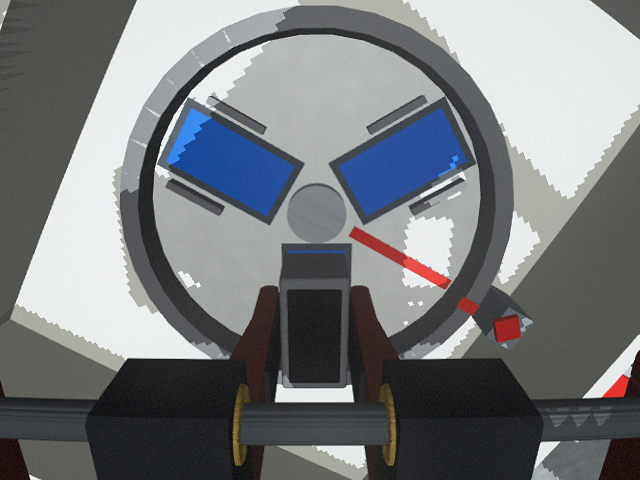

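apply_moves --plan "0.015 0 0 0.0012 0;0.015 0 0 0.0012 0;0.034 0 0 0.0012 0;0.034 0 0 0.0012 0;0.034 0 0 0.0012 0;0.034 0 0 -0.02 0;0.034 0 0 -0.05 0;0.034 0 0 -0.09 0;0.034 0 0 -0.13 0;0.05 0 0 -0.13 0"

```text
time: 27.02
tcp_pos: [0.5258, 0.2534, 0.1739]
tcp_rot: [-3.052, 0.725, -0.01]
contact_force: [0.1, -0.3, -0.2]
gripper_width: 0.466
```

```bash
python3 - <<'E'
from h import *
o=st(); im,d,c=shot('wrist','w12.png'); mark(im,c); topface(d,c,.046,.054)
a=120;print(b2w(.04*np.cos(np.radians(a)),.04*np.sin(np.radians(a)),0))
go([.4684,-.332,.2],22.6)
E
```

```text
t 27.02 tcp [0.5258 0.2534 0.1739] rot [-3.052  0.725 -0.01 ] F [ 0.1 -0.3 -0.2] g 0.466 q [ 0.39  0.04  1.39 -0.    1.71  2.43]
[[0.893, -0.45, 0.007], [-0.45, -0.893, 0.003], [0.005, -0.006, -1.0]]
mark angle(bay deg) 399 179.68045634877797 rim 52 [-71.70870021   0.33643648]
px [205.  22.] c [676.2 256.2] LxW [30.7  2.7] ang 123.3 edge True
px [492. 149.] c [500.  133.8] LxW [225.1  88.2] ang 147.9 edge True
px [173.  89.] c [650.8 296.1] LxW [26.2  2.8] ang 122.7 edge False
px [123. 198.] c [603.  368.7] LxW [60.9  3.2] ang 122.6 edge False
px [316. 231.] c [519.  255.9] LxW [50.7 27.7] ang 153.4 edge False
px [157. 288.] c [530.4 382.9] LxW [111.1  17.8] ang 25.9 edge False
px [317. 367.] c [418.5 308.7] LxW [85.4 27.7] ang 51.1 edge False
[0.52446514 0.25157276 0.        ]
shift [ 0.2126  0.5479 -0.0299] turn -0.861 dist 0.588
```

View pics/w12.png

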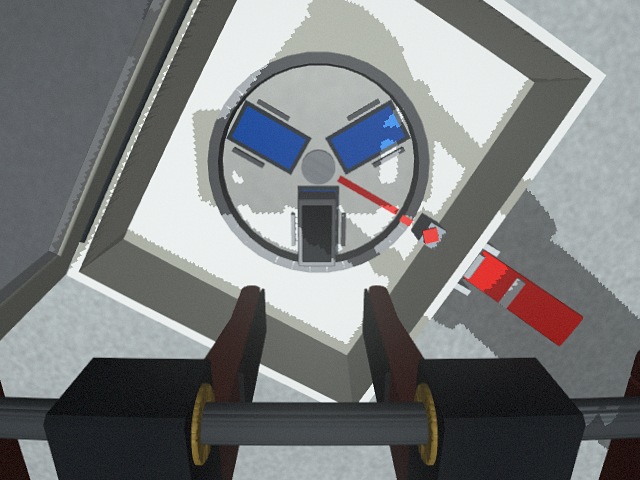

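The first cartridge sits on pad1, top at (317,233), between the ribs. Check its offset and go on.

```bash
sed -i "s/lo=.026,hi=.034,minA=150/lo=.026,hi=.034,minA=150,zt=.03/; s/onz(cal,a,b,.03) for a,b in cn\]); r=rect(Q)/onz(cal,a,b,zt) for a,b in cn]); r=rect(Q)/" h.py; grep -n "zt" h.py
python3 - <<'E'
from h import *
c=ctrl.get_calibration('wrist'); print(onz(c,316,231,.05)); im,d,c=shot('wrist');topface(d,c,.046,.054,zt=.05)
E
```

```text
62:def carts(im,cal,zt=.03,show=None):
67:def topface(d,cal,lo=.026,hi=.034,minA=150,zt=.03):
74:        Q=np.array([onz(cal,a,b,zt) for a,b in cn]); r=rect(Q)
[0.52478161 0.2517787  0.05      ]
px [494. 148.] c [506.9 137.2] LxW [205.   79.5] ang 147.7 edge True
px [189.  47.] c [661.1 269. ] LxW [43.3  2.7] ang 123.3 edge False
px [128. 179.] c [611.1 345.8] LxW [58.9  2.8] ang 123.0 edge False
px [314. 231.] c [524.8 253.1] LxW [47.6 25.8] ang 153.1 edge False
px [152. 288.] c [536.1 372.1] LxW [101.7  16.5] ang 25.8 edge False
px [317. 367.] c [430.4 301.2] LxW [83.7 32.3] ang 54.8 edge False
```

apply_moves --plan "0.05 0.03 0.06 -0.01 -0.18;0.05 0.06 0.12 -0.02 -0.36;0.05 0.08 0.18 -0.03 -0.54;0.05 0.1 0.24 -0.03 -0.72;0.05 0.12 0.3 -0.03 -0.861;0.05 0.14 0.36 -0.03 -0.861;0.05 0.16 0.42 -0.03 -0.861;0.05 0.18 0.48 -0.03 -0.861;0.05 0.213 0.54 -0.03 -0.861;0.05 0.213 0.548 -0.03 -0.861;0.05 0.213 0.548 -0.03 -0.861;0.05 0.213 0.548 -0.03 -0.861"

```text
time: 28.62
tcp_pos: [0.4678, -0.3317, 0.1975]
tcp_rot: [-3.078, -0.615, 0.003]
contact_force: [0.6, 0.1, 0.6]
gripper_width: 0.573
```

```bash
python3 - <<'E'
from h import *
st();im,d,c=shot('wrist','w13.png');topface(d,c)
E
```

```text
t 28.62 tcp [ 0.4678 -0.3317  0.1975] rot [-3.078e+00 -6.150e-01  3.000e-03] F [0.6 0.1 0.6] g 0.573 q [-0.68  0.02  1.36  0.    1.76  0.5 ]
[[0.923, 0.384, -0.002], [0.384, -0.923, 0.002], [-0.001, -0.003, -1.0]]
px [19. 50.] c [498.1 -91.1] LxW [34.1 27.3] ang 17.3 edge True
px [314. 211.] c [ 468.7 -332. ] LxW [47.7 25.8] ang 22.6 edge False
```

View pics/w13.png

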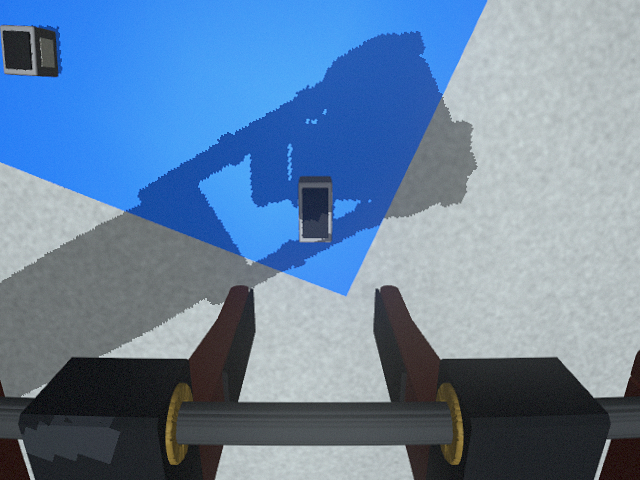

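The second full cartridge is at (314,211), aligned with the jaws.

apply_moves --plan "0.05 0.0007 0.0006 0.04 0;0.05 0.0007 0.0006 0.09 0;0.05 0.0007 0.0006 0.13 0;0.05 0.0007 0.0006 0.16 0;0.05 0.0007 0.0006 0.172 0;0.05 0.0007 0.0006 0.179 0;0.05 0.0007 0.0006 0.179 0;0.015 0.0007 0.0006 0.179 0;0.015 0.0007 0.0006 0.179 0;0.015 0.0007 0.0006 0.179 0;0.015 0.0007 0.0006 0.179 0;0.015 0.0007 0.0006 0.179 0;0.015 0.0007 0.0006 0.179 0" --newtons 15

```text
time: 30.3
tcp_pos: [0.4693, -0.333, 0.0211]
tcp_rot: [3.08, 0.616, 0.001]
contact_force: [-0.3, 0.7, 3.7]
gripper_width: 0.294
```

```bash
python3 - <<'E'
from h import *
o=st()
p=b2w(.04*np.cos(np.radians(240)),.04*np.sin(np.radians(240)),.17); print(p); go(p,33.3+60)
E
```

```text
t 30.3 tcp [ 0.4693 -0.333   0.0211] rot [3.08e+00 6.16e-01 1.00e-03] F [-0.3  0.7  3.7] g 0.294 q [-0.68  0.09  1.61 -0.    1.44  0.5 ]
[[0.923, 0.385, 0.001], [0.385, -0.923, -0.001], [0.0, 0.001, -1.0]]
[0.56250256 0.19366633 0.17      ]
shift [ 0.2887 -0.4502 -0.1492] turn -1.234 dist 0.555
```

apply_moves --plan "0.015 0 0 -0.03 0;0.015 0 0 -0.08 0;0.015 0.02 -0.03 -0.13 0;0.015 0.05 -0.08 -0.16 -0.18;0.015 0.08 -0.12 -0.16 -0.36;0.015 0.11 -0.17 -0.16 -0.54;0.015 0.14 -0.22 -0.16 -0.72;0.015 0.17 -0.27 -0.16 -0.9;0.015 0.21 -0.32 -0.16 -1.08;0.015 0.24 -0.37 -0.16 -1.234;0.015 0.27 -0.42 -0.155 -1.234;0.015 0.289 -0.45 -0.149 -1.234;0.015 0.289 -0.45 -0.149 -1.234;0.015 0.289 -0.45 -0.149 -1.234"

```text
time: 32.05
tcp_pos: [0.5625, 0.1931, 0.1688]
tcp_rot: [-2.156, -2.285, 0.002]
contact_force: [0.6, -0.2, -0.4]
gripper_width: 0.295
```

```bash
python3 - <<'E'
from h import *
o=st(); im,d,c=shot('wrist','w14.png'); mark(im,c)
for a in (0,120,240):
    for r in (.017,.04,.063): print(a,r,proj(c,b2w(r*np.cos(np.radians(a)),r*np.sin(np.radians(a)),.02)))
a=240;go(b2w(.04*np.cos(np.radians(a)),.04*np.sin(np.radians(a)),.0420),33.3+60)
E
```

```text
t 32.05 tcp [0.5625 0.1931 0.1688] rot [-2.156e+00 -2.285e+00  2.000e-03] F [ 0.6 -0.2 -0.4] g 0.295 q [ 0.27  0.07  1.36 -0.    1.71  0.22]
[[-0.058, 0.998, -0.001], [0.998, 0.058, -0.001], [-0.001, -0.001, -1.0]]
mark angle(bay deg) 403 179.78152725653482 rim 57 [-71.78039204  -0.15438353]
0 0.017 [334.57745033 149.87730802]
0 0.04 [363.762921   133.10217664]
0 0.063 [393.49389486 116.07046073]
120 0.017 [292.1966398  149.85371851]
120 0.04 [263.02384801 133.04973874]
120 0.063 [233.31418197 115.99297008]
240 0.017 [313.38313395 186.00478621]
240 0.04 [313.38105728 217.16976458]
240 0.063 [313.37941682 246.99728233]
shift [ 1.100e-03 -1.000e-04  1.273e-01] turn -0.001 dist 0.127
```

View pics/w14.png

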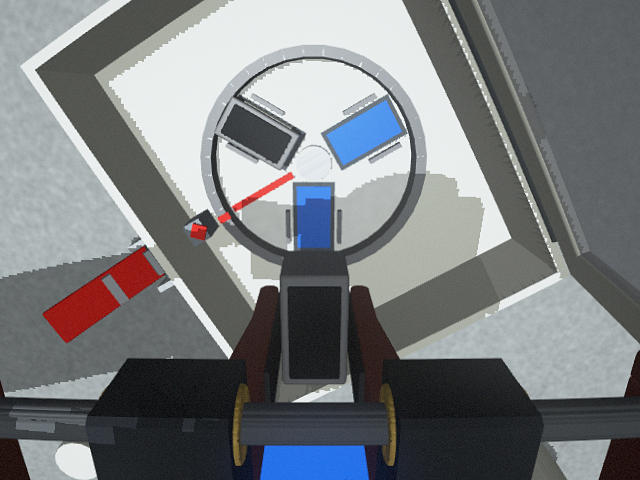

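apply_moves --plan "0.015 0.0011 0 0.03 0;0.015 0.0011 0 0.06 0;0.015 0.0011 0 0.085 0;0.015 0.0011 0 0.105 0;0.015 0.0011 0 0.118 0;0.015 0.0011 0 0.124 0;0.015 0.0011 0 0.127 0;0.015 0.0011 0 0.1275 0;0.015 0.0011 0 0.1275 0"

```text
time: 33.22
tcp_pos: [0.563, 0.195, 0.0427]
tcp_rot: [2.156, 2.285, 0.002]
contact_force: [-0.0, -0.2, -1.2]
gripper_width: 0.297
```

```bash
python3 - <<'E'
from h import *
o=st(); q=w2b(o['tcp_pos'])*1000; print(q); im,d,c=shot('wrist','w15.png'); mark(im,c)
E
```

```text
t 33.23 tcp [0.563  0.195  0.0427] rot [2.156e+00 2.285e+00 2.000e-03] F [-0.  -0.2 -1.2] g 0.297 q [0.28 0.12 1.53 0.   1.49 0.22]
[[-0.058, 0.998, 0.001], [0.998, 0.058, 0.0], [0.0, 0.001, -1.0]]
[-18.86024961 -33.77889429]
mark angle(bay deg) 1092 179.64650809922944 rim 147 [-71.74800972  -0.07472769]
```

View pics/w15.png

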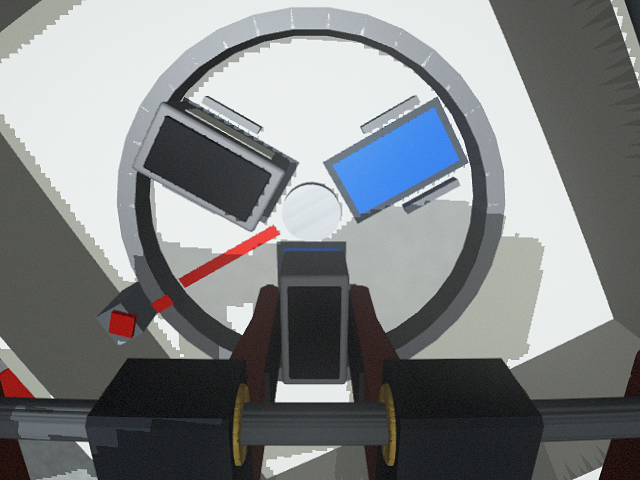

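apply_moves --plan "0.015 0 0 0.001 0;0.015 0 0 0.0018 0;0.015 0 0 0.0018 0;0.034 0 0 0.0018 0;0.034 0 0 0.0018 0;0.034 0 0 0.0018 0;0.034 0 0 -0.02 0;0.034 0 0 -0.05 0;0.034 0 0 -0.09 0;0.034 0 0 -0.13 0;0.034 0 0 -0.18 0;0.034 0 0 -0.18 0"

```text
time: 34.78
tcp_pos: [0.5642, 0.1953, 0.2276]
tcp_rot: [2.153, 2.281, 0.012]
contact_force: [0.0, 0.3, -0.0]
gripper_width: 0.384
```

```bash
python3 - <<'E'
from h import *
o=st(); im,d,c=shot('wrist','w16.png'); mark(im,c); topface(d,c,.046,.054,zt=.05)
for a in (120,240): print(b2w(.04*np.cos(np.radians(a)),.04*np.sin(np.radians(a)),0))
go(b2w(-.02,-.0,.23),33.3)
E
```

```text
t 34.77 tcp [0.5642 0.1953 0.2276] rot [2.153 2.281 0.012] F [ 0.   0.3 -0. ] g 0.384 q [0.28 0.07 1.25 0.   1.8  0.22]
[[-0.058, 0.998, 0.009], [0.998, 0.058, 0.003], [0.002, 0.009, -1.0]]
mark angle(bay deg) 286 179.8809992878646 rim 39 [-7.17264477e+01 -1.25236357e-02]
px [261. 131.] c [523.9 253.4] LxW [48.2 26.2] ang 153.2 edge False
px [140. 141.] c [431.1 241.5] LxW [48.  4.] ang 122.9 edge False
px [178. 197.] c [458.4 198.6] LxW [49.1  4.5] ang 123.6 edge False
px [310. 210.] c [563.4 193.8] LxW [47.7 25.4] ang 92.5 edge False
px [221. 261.] c [493.5 145.8] LxW [72.6  3.6] ang 123.2 edge False
px [439. 265.] c [672.6 153.2] LxW [108.7   4.8] ang 33.1 edge False
px [314. 329.] c [574.1  88.8] LxW [76.2  8.6] ang 29.8 edge False
[0.52446514 0.25157276 0.        ]
[0.56250256 0.19366633 0.        ]
shift [ 0.0286 -0.0183 -0.0057] turn 1.048 dist 0.034
```

View pics/w16.png

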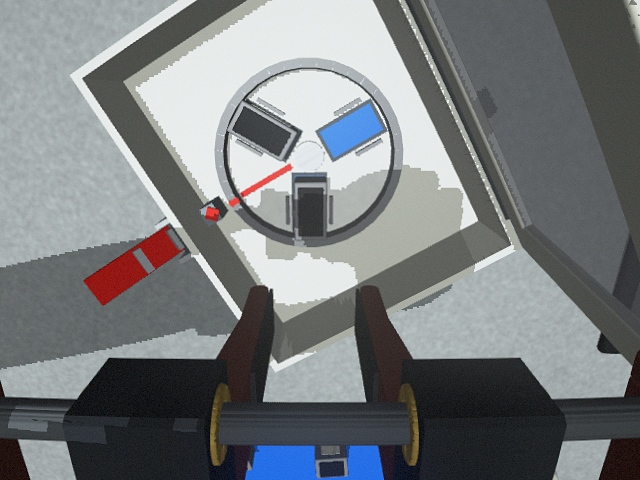

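Both cartridges are within about 2 mm of their pads and the mark is home. Now the lid: go up over its edge and back to the tab.

```bash
python3 - <<'E'
from h import *
go(b2w(-.05,-.0,.335),33.3)
im,d,c=shot('side','s16.png'); im,d,c=shot('top','t16.png')
E
```

```text
shift [ 0.0138 -0.0439 -0.1109] turn 1.048 dist 0.12
```

View pics/s16.png

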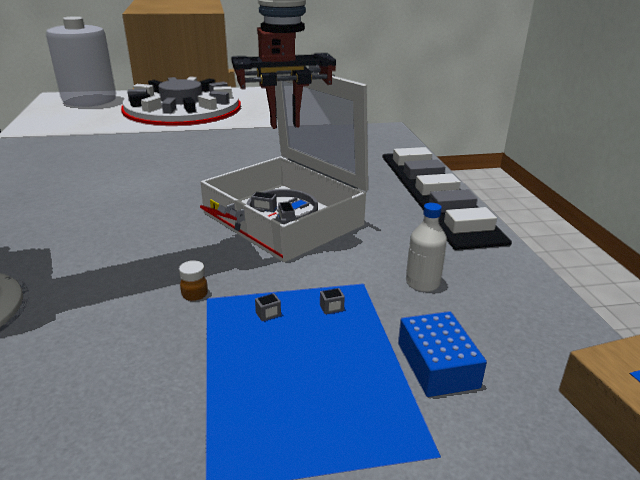

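View pics/t16.png

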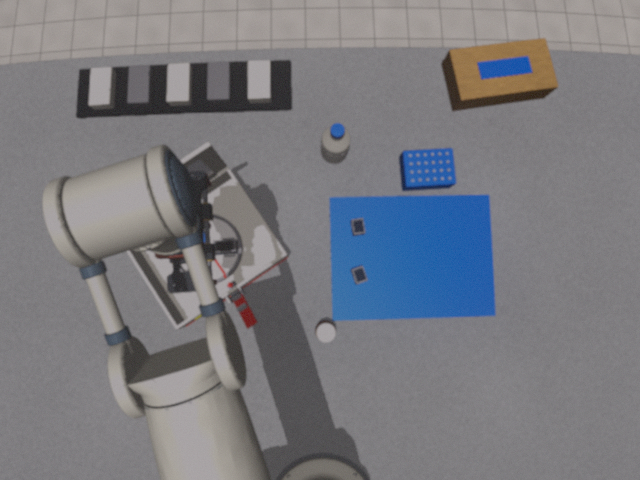

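Only the two shorts remain on the mat, at (358,226) and (360,274) in the top view. Rising and turning.

apply_moves --plan "0.06 0 -0.02 -0.05 0;0.06 0 -0.04 -0.1 0;0.06 0.014 -0.044 -0.11 0.18;0.06 0.014 -0.044 -0.11 0.36;0.06 0.014 -0.044 -0.11 0.54;0.06 0.014 -0.044 -0.11 0.72;0.06 0.014 -0.044 -0.11 0.9;0.06 0.014 -0.044 -0.11 1.048;0.06 0.014 -0.044 -0.11 1.048;0.06 0.014 -0.044 -0.11 1.048"

```text
time: 36.17
tcp_pos: [0.5178, 0.2062, 0.3307]
tcp_rot: [3.009, 0.904, -0.003]
contact_force: [-0.7, 0.1, -0.3]
gripper_width: 0.68
```

```bash
python3 - <<'E'
from h import *
o=st(); print(w2b(o['tcp_pos']));go(b2w(.1378,.0005,.335),33.3);go(b2w(.1378,.0005,.268),33.3)
im,d,c=shot('wrist','w17.png')
th=1.47
for th in (1.4,1.45,1.5): print(th,proj(c,b2w(.11-.2*np.cos(th)+.048*np.sin(th),0,.0755+.2*np.sin(th)+.048*np.cos(th))), .11-.2*np.cos(th)+.03*np.sin(th))
E
```

```text
t 36.17 tcp [0.5178 0.2062 0.3307] rot [ 3.009e+00  9.040e-01 -3.000e-03] F [-0.7  0.1 -0.3] g 0.68 q [ 0.32  0.02  1.12 -0.    2.    1.31]
[[0.834, 0.551, -0.002], [0.551, -0.834, -0.001], [-0.002, -0.001, -1.0]]
[-0.05048757  0.00041943]
shift [ 0.1883  0.0004 -0.0047] turn 0.002 dist 0.188
shift [0.1884 0.0004 0.0623] turn 0.002 dist 0.198
1.4 [ 314.3816456  -127.17193409] 0.1055700633196056
1.45 [ 314.45017636 -153.97958299] 0.11568083585765432
1.5 [ 314.51690612 -179.8265163 ] 0.12577740926458106
```

View pics/w17.png

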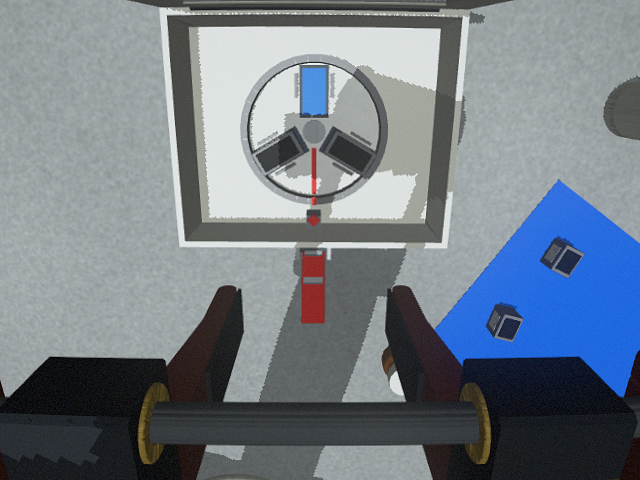

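The straight-down view shows the mark at (314,200) in line with the pointer (314,220), and both cartridges on their pads. Proceed to the tab.

apply_moves --plan "0.06 0.03 0 -0.006 0;0.06 0.07 0 -0.008 0;0.06 0.11 0 -0.008 0;0.06 0.15 0 -0.008 0;0.06 0.1884 0 -0.006 0;0.06 0.1884 0 -0.005 0;0.06 0.1884 0 -0.005 0;0.06 0.1884 0 0.02 0;0.06 0.1884 0 0.045 0;0.06 0.1884 0 0.062 0;0.06 0.1884 0 0.062 0;0.015 0.1884 0 0.062 0;0.015 0.1884 0 0.062 0;0.015 0.1884 0 0.062 0;0.015 0.1884 0 0.062 0;0.015 0.1884 0 0.062 0" --newtons 25

```text
time: 38.22
tcp_pos: [0.6754, 0.3099, 0.2701]
tcp_rot: [-3.01, -0.9, -0.0]
contact_force: [-0.6, 0.3, 1.3]
gripper_width: 0.264
```

```bash
python3 - <<'E'
from h import *
o=st(); print(w2b(o['tcp_pos']));shot('side','s18.png')
for th in np.arange(1.5,-.01,-.05):
    b=[-.2*np.cos(th)+.042*np.sin(th), .2*np.sin(th)+.042*np.cos(th)]
    if th>1.49: b0=b
    print(round(th,2),'%.4f %.4f'%(b[0]-b0[0], -(b[1]-b0[1])))
E
```

```text
t 38.23 tcp [0.6754 0.3099 0.2701] rot [-3.01 -0.9  -0.  ] F [-0.6  0.3  1.3] g 0.264 q [0.38 0.54 0.62 0.   1.98 1.37]
[[0.836, 0.549, 0.0], [0.549, -0.836, 0.0], [0.0, -0.0, -1.0]]
[0.13815013 0.00056683]
1.5 0.0000 -0.0000
1.45 -0.0102 -0.0011
1.4 -0.0204 -0.0018
1.35 -0.0306 -0.0019
1.3 -0.0408 -0.0015
1.25 -0.0510 -0.0006
1.2 -0.0611 0.0008
1.15 -0.0711 0.0028
1.1 -0.0810 0.0052
1.05 -0.0908 0.0081
1.0 -0.1005 0.0115
0.95 -0.1099 0.0154
0.9 -0.1192 0.0197
0.85 -0.1282 0.0245
0.8 -0.1370 0.0297
0.75 -0.1455 0.0354
0.7 -0.1537 0.0415
0.65 -0.1615 0.0480
0.6 -0.1691 0.0549
0.55 -0.1763 0.0621
0.5 -0.1831 0.0697
0.45 -0.1896 0.0777
0.4 -0.1956 0.0859
0.35 -0.2012 0.0944
0.3 -0.2064 0.1032
0.25 -0.2111 0.1123
0.2 -0.2154 0.1216
0.15 -0.2192 0.1311
0.1 -0.2226 0.1407
0.05 -0.2254 0.1505
-0.0 -0.2277 0.1605
```

View pics/s18.png

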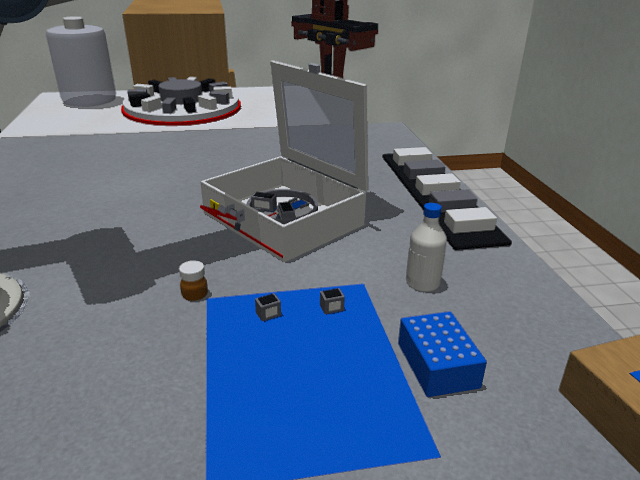

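apply_moves --plan "0.015 -0.0102 0 -0.001 0;0.015 -0.0204 0 -0.001 0;0.015 -0.0306 0 -0.001 0;0.015 -0.0408 0 -0.0005 0;0.015 -0.051 0 0.0005 0;0.015 -0.0611 0 0.002 0;0.015 -0.0711 0 0.004 0;0.015 -0.081 0 0.0065 0;0.015 -0.0908 0 0.0095 0;0.015 -0.1005 0 0.013 0;0.015 -0.1099 0 0.017 0;0.015 -0.1192 0 0.021 0;0.015 -0.1282 0 0.026 0;0.015 -0.137 0 0.031 0;0.015 -0.1455 0 0.037 0;0.015 -0.1537 0 0.043 0;0.015 -0.1615 0 0.0495 0;0.015 -0.1691 0 0.0565 0;0.015 -0.1763 0 0.0635 0;0.015 -0.1831 0 0.071 0"

```text
time: 40.78
tcp_pos: [0.5222, 0.21, 0.1989]
tcp_rot: [-3.008, -0.9, -0.003]
contact_force: [0.7, 5.1, -0.7]
gripper_width: 0.269
```

```bash
python3 - <<'E'
from h import *
o=st(); print(w2b(o['tcp_pos']));go(b2w(-.0905,.001,.1050))
E
```

```text
t 40.77 tcp [0.5222 0.21   0.1989] rot [-3.008e+00 -9.000e-01 -3.000e-03] F [ 0.7  5.1 -0.7] g 0.269 q [ 0.32 -0.01  1.4   0.    1.76  1.31]
[[0.836, 0.549, 0.001], [0.549, -0.836, 0.002], [0.002, -0.001, -1.0]]
[-0.04474511  0.00118067]
shift [-0.0459  0.0003  0.0938] turn 0 dist 0.104
```

apply_moves --plan "0.015 -0.0065 0 0.008 0;0.015 -0.0125 0 0.0163 0;0.015 -0.0181 0 0.025 0;0.015 -0.0233 0 0.034 0;0.015 -0.028 0 0.0432 0;0.015 -0.0325 0 0.0527 0;0.015 -0.0365 0 0.0625 0;0.015 -0.04 0 0.072 0;0.015 -0.043 0 0.082 0;0.015 -0.0455 0 0.091 0;0.015 -0.0459 0 0.094 0;0.015 -0.0459 0 0.095 0;0.015 -0.0459 0 0.095 0"

```text
time: 42.4
tcp_pos: [0.4843, 0.1853, 0.1088]
tcp_rot: [-3.008, -0.9, -0.008]
contact_force: [-7.5, 3.1, 19.4]
gripper_width: 0.274
```

```bash
python3 - <<'E'
from h import *
o=st(); print(w2b(o['tcp_pos']));shot('side','s19.png'); shot('wrist','w19.png')
E
```

```text
t 42.4 tcp [0.4843 0.1853 0.1088] rot [-3.008 -0.9   -0.008] F [-7.5  3.1 19.4] g 0.274 q [ 0.3  -0.12  1.66  0.    1.6   1.29]
[[0.836, 0.549, 0.004], [0.549, -0.836, 0.004], [0.005, -0.001, -1.0]]
[-0.08994337  0.00125693]
```

View pics/s19.png

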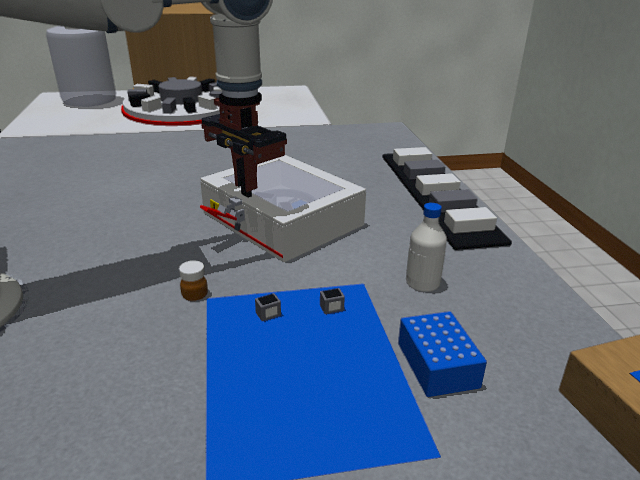

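The lid is down, with about 19 N of resistance. Release, back up and check it.

apply_moves --plan "0.05 0 0 0 0;0.05 0 0 0 0;0.05 0 0 0 0;0.05 0 0 -0.03 0;0.05 0 0 -0.07 0;0.05 -0.03 0 -0.11 0;0.0 -0.08 0 -0.14 0;0.0 -0.125 0 -0.14 0;0.0 -0.125 0 -0.14 0;0.0 -0.125 0 -0.14 0;0.0 -0.125 0 -0.14 0"

```text
time: 43.88
tcp_pos: [0.3799, 0.1157, 0.2431]
tcp_rot: [-3.01, -0.9, 0.003]
contact_force: [0.4, 0.7, 0.2]
gripper_width: 0.033
```

```bash
python3 - <<'E'
from h import *
o=st(); print(w2b(o['tcp_pos']));im,d,c=shot('wrist','w20.png'); P=pts(c,d)
for y in (-.1,-.05,.05,.1):
    u,v=np.round(proj(c,b2w(-.1,y,.0835))).astype(int); u2,v2=np.round(proj(c,b2w(-.05,.118*np.sign(y),.0835))).astype(int);print(y,u,v,P[v,u],P[v2,u2] if 0<=v2<480 and 0<=u2<640 else None)
print(proj(c,b2w(-.188,0,.0885)),proj(c,b2w(-.09,0,.1235)),proj(c,b2w(-.11,-.135,.0835)))
mark(im,c)
go(b2w(-.217,0,.078),33.3)
E
```

```text
t 43.88 tcp [0.3799 0.1157 0.2431] rot [-3.01e+00 -9.00e-01  3.00e-03] F [0.4 0.7 0.2] g 0.033 q [ 0.21 -0.45  1.69  0.    1.91  1.2 ]
[[0.836, 0.549, -0.002], [0.549, -0.836, -0.0], [-0.002, -0.001, -1.0]]
[-0.21545468  0.00044537]
-0.1 460 52 [0.53128131 0.09531019 0.08412388] None
-0.05 387 51 [0.50378157 0.1371151  0.08449922] None
0.05 240 51 [0.44917453 0.22045705 0.08330661] None
0.1 167 52 [0.42169787 0.26220975 0.08372489] None
[313.60369559 180.16508822] [313.52511837  25.50080534] [508.61856439  68.31805612]Traceback (most recent call last):
  File "<stdin>", line 6, in <module>
  File "h.py", line 54, in mark
    Q=np.array(Q); a=np.degrees(np.arctan2(Q[:,1],Q[:,0]))%360
                                           ~^^^^^
IndexError: too many indices for array: array is 1-dimensional, but 2 were indexed
```

View pics/w20.png

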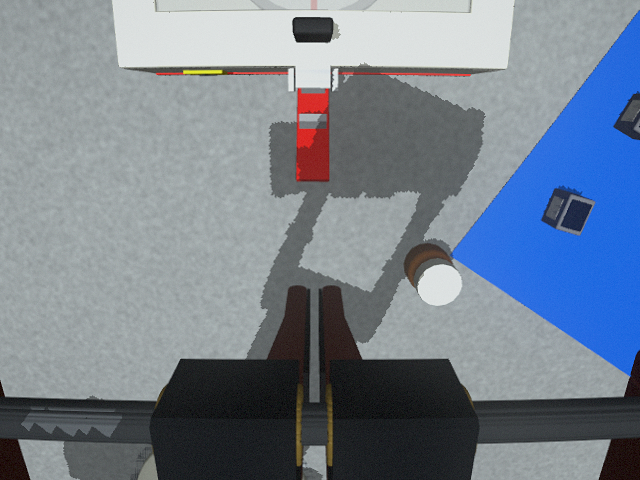

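The front lid face reads 84 mm high, so it's shut. Next, lower in front of the lever.

apply_moves --plan "0 -0.002 0 0.04 0;0 -0.002 0 0.08 0;0 -0.002 0 0.12 0;0 -0.002 0 0.15 0;0 -0.002 0 0.165 0;0 -0.002 0 0.165 0"

```text
time: 44.68
tcp_pos: [0.3774, 0.1143, 0.0781]
tcp_rot: [-3.01, -0.9, 0.004]
contact_force: [0.2, -0.2, 0.9]
gripper_width: 0.005
```

```bash
python3 - <<'E'
from h import *
o=st(); print(w2b(o['tcp_pos']));im,d,c=shot('wrist','w21.png')
E
```

```text
t 44.67 tcp [0.3774 0.1143 0.0781] rot [-3.01  -0.9    0.004] F [ 0.2 -0.2  0.9] g 0.005 q [ 0.21 -0.47  1.99  0.    1.62  1.2 ]
[[0.836, 0.549, -0.002], [0.549, -0.836, -0.0], [-0.002, -0.001, -1.0]]
[-0.21826828  0.00068209]
```

View pics/w21.png

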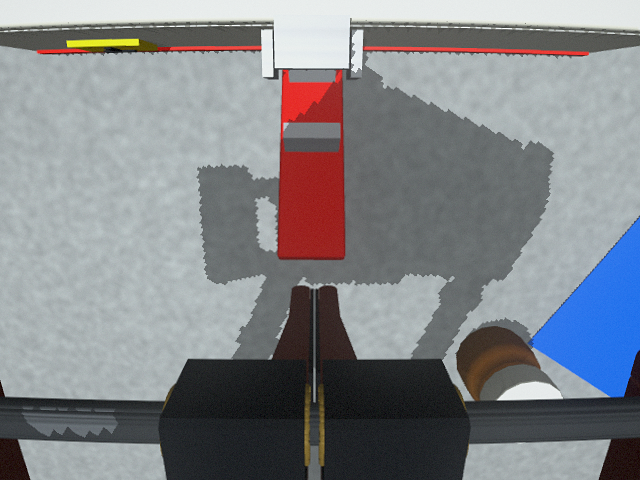

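apply_moves --plan "0 0.012 0 0 0;0 0.018 0 0 0;0 0.023 0 -0.002 0;0 0.028 0 -0.005 0;0 0.033 0 -0.009 0;0 0.038 0 -0.013 0"

```text
time: 45.48
tcp_pos: [0.3991, 0.1277, 0.0922]
tcp_rot: [3.002, 0.892, -0.053]
contact_force: [-58.2, -36.9, 40.0]
gripper_width: 0.004
```

```bash
python3 - <<'E'
from h import *
o=st(); print(w2b(o['tcp_pos']));im,d,c=shot('wrist','w22.png')
E
```

```text
t 45.48 tcp [0.3991 0.1277 0.0922] rot [ 3.002  0.892 -0.053] F [-58.2 -36.9  40. ] g 0.004 q [ 0.24 -0.37  1.89 -0.01  1.65  1.23]
[[0.837, 0.546, -0.029], [0.546, -0.838, -0.019], [-0.035, -0.0, -0.999]]
[-1.92766149e-01 -9.77995050e-05]
```

View pics/w22.png

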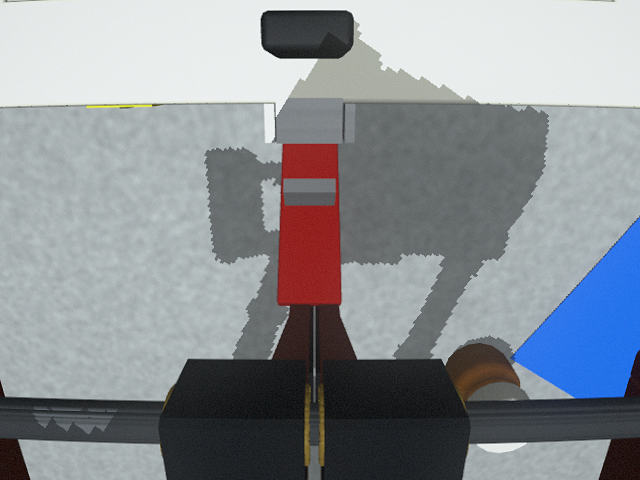

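That jammed: friction self-locks the lever at 80 N. Back off now.

apply_moves --plan "0 -0.01 0 0.006 0;0 -0.02 0 0.01 0;0 -0.035 0 0.01 0;0 -0.045 0 0 0;0.05 -0.045 0 -0.05 0;0.05 -0.045 0 -0.09 0;0.05 -0.045 0 -0.09 0;0.05 -0.045 0 -0.09 0"

```text
time: 46.52
tcp_pos: [0.3721, 0.1106, 0.1821]
tcp_rot: [-3.01, -0.9, -0.001]
contact_force: [0.3, -0.3, -0.1]
gripper_width: 0.423
```

```bash
python3 - <<'E'
from h import *
o=st(); print(w2b(o['tcp_pos']));im,d,c=shot('wrist','w23.png'); print(proj(c,b2w(-.188,0,.0885)),proj(c,b2w(-.11,-.135,.0835)))
go(b2w(-.178,0,.14),33.3);go(b2w(-.178,0,.073),33.3)
r=.066; t0=np.arctan2(.070,.032)
for k in np.arange(0,1.01,.05):
    a=t0-k; print(round(k,2),'%.4f %.4f'%(-r*np.sin(a)+r*np.sin(t0), -(r*np.cos(a)-r*np.cos(t0))))
print(-.118-r*np.sin(t0), .0565+r*np.cos(t0)-.011)
E
```

```text
t 46.52 tcp [0.3721 0.1106 0.1821] rot [-3.01e+00 -9.00e-01 -1.00e-03] F [ 0.3 -0.3 -0.1] g 0.423 q [ 0.2  -0.5   1.83  0.    1.81  1.19]
[[0.836, 0.549, 0.0], [0.549, -0.836, 0.0], [0.0, 0.0, -1.0]]
[-0.22477332  0.00044559]
[313.3968593  184.02295584] [556.62423935  44.8817305 ]
shift [0.0472 0.0006 0.0412] turn -0.0 dist 0.063
shift [0.0472 0.0006 0.1082] turn -0.0 dist 0.118
0.0 0.0000 -0.0000
0.05 0.0014 -0.0030
0.1 0.0030 -0.0059
0.15 0.0048 -0.0087
0.2 0.0066 -0.0114
0.25 0.0087 -0.0140
0.3 0.0108 -0.0165
0.35 0.0130 -0.0189
0.4 0.0154 -0.0212
0.45 0.0179 -0.0234
0.5 0.0205 -0.0254
0.55 0.0232 -0.0273
0.6 0.0260 -0.0291
0.65 0.0288 -0.0307
0.7 0.0318 -0.0322
0.75 0.0348 -0.0336
0.8 0.0379 -0.0347
0.85 0.0410 -0.0358
0.9 0.0442 -0.0366
0.95 0.0474 -0.0373
1.0 0.0507 -0.0379
-0.1780253153886628 0.07294014417767443
```

View pics/w23.png

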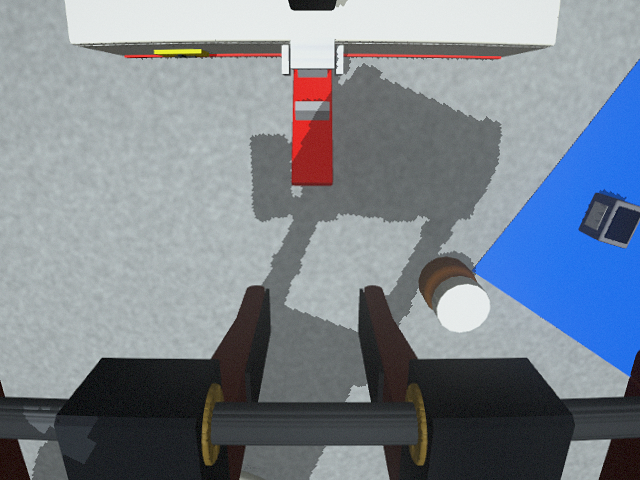

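The latch is intact and open, its end at (312,184). Instead, pinch the lever's sides near its end and swing it up on its arc.

apply_moves --plan "0.045 0.03 0 0.01 0;0.045 0.0472 0 0.03 0;0.045 0.0472 0 0.05 0;0.045 0.0472 0 0.07 0;0.045 0.0472 0 0.09 0;0.045 0.0472 0 0.102 0;0.045 0.0472 0 0.108 0;0.045 0.0472 0 0.108 0;0.015 0.0472 0 0.108 0;0.015 0.0472 0 0.108 0;0.015 0.0472 0 0.108 0;0.015 0.0472 0 0.108 0;0.015 0.0472 0 0.108 0" --newtons 20

```text
time: 48.2
tcp_pos: [0.4111, 0.1372, 0.0745]
tcp_rot: [-3.008, -0.9, -0.0]
contact_force: [-3.6, 4.0, 4.0]
gripper_width: 0.268
```

```bash
python3 - <<'E'
from h import *
o=st(); print(w2b(o['tcp_pos']));im,d,c=shot('wrist','w24.png')
E
```

```text
t 48.2 tcp [0.4111 0.1372 0.0745] rot [-3.008 -0.9   -0.   ] F [-3.6  4.   4. ] g 0.268 q [ 0.24 -0.35  1.91  0.    1.58  1.23]
[[0.836, 0.549, -0.0], [0.549, -0.836, 0.002], [0.001, -0.002, -1.0]]
[-0.17752283  0.00132749]
```

View pics/w24.png

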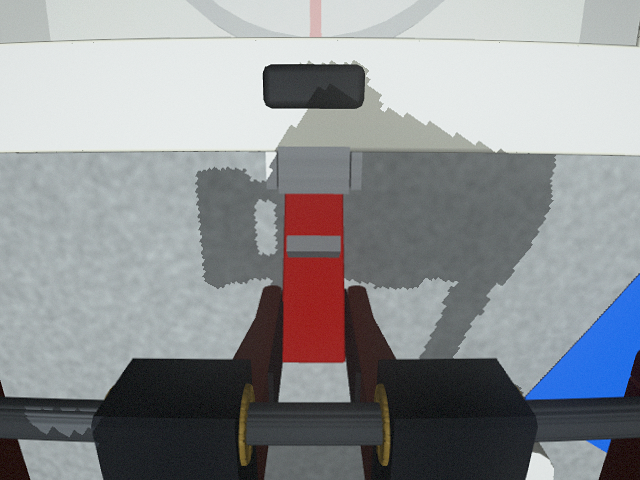

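The lever is pinched at 23.6 mm. Swing it up in small steps.

apply_moves --plan "0.015 0.003 0 -0.0059 0;0.015 0.0066 0 -0.0114 0;0.015 0.0108 0 -0.0165 0;0.015 0.0154 0 -0.0212 0;0.015 0.0179 0 -0.0234 0" --newtons 30

```text
time: 48.88
tcp_pos: [0.4247, 0.1462, 0.0962]
tcp_rot: [-3.009, -0.9, 0.009]
contact_force: [-7.1, 2.1, -5.3]
gripper_width: 0.269
```

```bash
python3 - <<'E'
from h import *
o=st(); print(w2b(o['tcp_pos']));im,d,c=shot('wrist','w25.png')
E
```

```text
t 48.88 tcp [0.4247 0.1462 0.0962] rot [-3.009 -0.9    0.009] F [-7.1  2.1 -5.3] g 0.269 q [ 0.26 -0.31  1.84  0.    1.62  1.24]
[[0.836, 0.549, -0.006], [0.549, -0.836, -0.001], [-0.005, -0.002, -1.0]]
[-0.16124221  0.00134296]
```

View pics/w25.png

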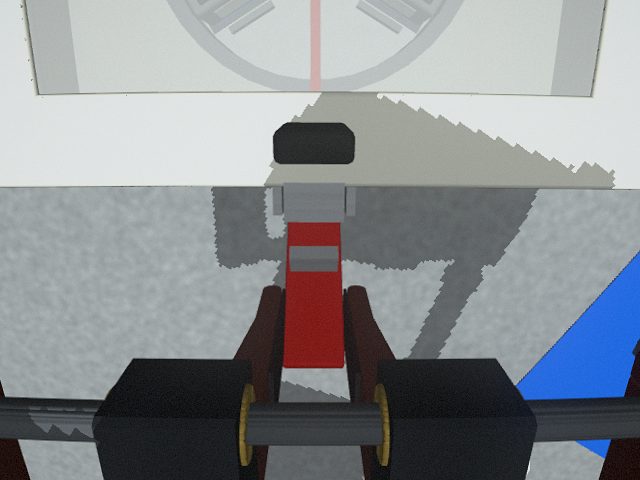

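apply_moves --plan "0.015 0.0026 0 -0.002 0;0.015 0.0053 0 -0.0039 0;0.015 0.0109 0 -0.0073 0;0.015 0.0169 0 -0.0102 0;0.015 0.0231 0 -0.0124 0;0.015 0.0295 0 -0.0139 0;0.015 0.0328 0 -0.0145 0;0.015 0.0335 0 -0.0145 0;0.015 0.0335 0 -0.0145 0"

```text
time: 50.05
tcp_pos: [0.4548, 0.1657, 0.1141]
tcp_rot: [-3.008, -0.9, -0.004]
contact_force: [-4.3, 4.8, 4.9]
gripper_width: 0.253
```

```bash
python3 - <<'E'
from h import *
o=st(); print(w2b(o['tcp_pos']));im,d,c=shot('wrist','w26.png')
E
```

```text
t 50.05 tcp [0.4548 0.1657 0.1141] rot [-3.008 -0.9   -0.004] F [-4.3  4.8  4.9] g 0.253 q [ 0.28 -0.22  1.73  0.    1.62  1.27]
[[0.836, 0.549, 0.002], [0.549, -0.836, 0.002], [0.003, -0.001, -1.0]]
[-0.12533942  0.00111316]
```

View pics/w26.png

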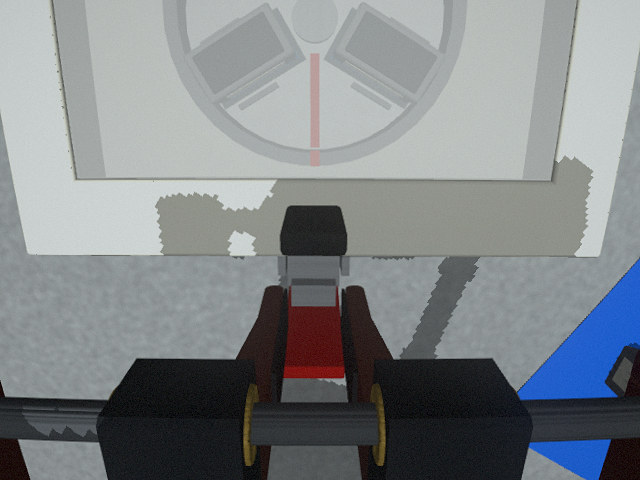

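Release, rise and check.

apply_moves --plan "0.045 0 0 0 0;0.045 0 0 0 0;0.045 0 0 0 0;0.045 0 0 -0.03 0;0.045 0 0 -0.07 0;0.045 -0.025 0 -0.11 0;0.045 -0.025 0 -0.137 0;0.045 -0.025 0 -0.137 0;0.045 -0.025 0 -0.137 0"

```text
time: 51.22
tcp_pos: [0.4334, 0.1507, 0.2473]
tcp_rot: [3.01, 0.899, -0.003]
contact_force: [-0.4, 0.0, -0.1]
gripper_width: 0.512
```

```bash
python3 - <<'E'
from h import *
o=st(); print(w2b(o['tcp_pos']));im,d,c=shot('wrist','w27.png');P=pts(c,d)
for n,p in dict(closed=b2w(-.129,0,.1325),tab=b2w(-.09,0,.1235),cl=b2w(-.11,.135,.0835),cr=b2w(-.11,-.135,.0835)).items(): print(n,proj(c,p))
g=0.1
for g in (0,.1,.2,.3): print(g,proj(c,b2w(-.118-.0768*np.sin(.1437+g),0,.0565+.0768*np.cos(.1437+g))))
h=cv2.cvtColor(im,cv2.COLOR_BGR2HSV);m=((h[...,0]<8)|(h[...,0]>172))&(h[...,1]>150); ys,xs=np.nonzero(m[150:280,270:360]); q=P[150:280,270:360][ys,xs]; t=q[q[:,2]>.12]; print(len(t),np.array([w2b(x) for x in t]).mean(0),t[:,2].mean(),t[:,2].max())
E
```

```text
t 51.23 tcp [0.4334 0.1507 0.2473] rot [ 3.01e+00  8.99e-01 -3.00e-03] F [-0.4  0.  -0.1] g 0.512 q [ 0.26 -0.28  1.55 -0.    1.87  1.25]
[[0.836, 0.549, -0.002], [0.549, -0.836, -0.001], [-0.002, -0.0, -1.0]]
[-0.15153859  0.00034919]
closed [313.35868354 199.32473766]
tab [313.32189282 135.81449664]
cl [131.24388441 159.75105691]
cr [495.57500696 159.57041622]
0 [313.35866756 199.32500938]
0.1 [313.37092502 210.1917765 ]
0.2 [313.38377985 220.19468677]
0.3 [313.39698442 229.2072525 ]
355 [-0.12841136  0.00092891] 0.13264092753573084 0.13509674812874672
```

View pics/w27.png

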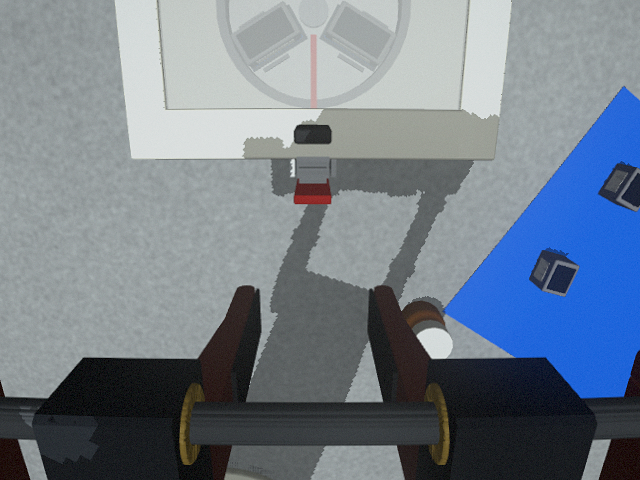

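The latch end measures bay x -128.4 mm and z 132.6 mm, i.e. closed. Final check of the bystanders, then hand in.

```bash
python3 - <<'E'
from h import *
im,d,c=shot('top','t28.png'); P=pts(c,d)
for nm,(u,v) in dict(jar=(326,331),bottle=(337,130),box=(428,168)).items(): print(nm,np.round(P[v,u],3))
a=cv2.imread('pics/top0.png'); print([int(np.abs(a[y0:y1,x0:x1].astype(int)-im[y0:y1,x0:x1]).mean()) for x0,y0,x1,y1 in [(310,315,345,345),(315,115,360,165),(395,140,462,195)]])
w=ctrl.get_calibration('wrist'); q=w2b(onz(w,314,102,.036)); print('mark via glass',q*1000)
st(); ctrl.finish_job()
E
```

```text
jar [ 0.384 -0.015  0.054]
bottle [ 0.773 -0.043  0.151]
box [ 0.719 -0.24   0.054]
[4, 3, 3]
mark via glass [-70.88771947  -0.18668474]
t 51.33 tcp [0.4331 0.1507 0.2467] rot [-3.01  -0.899  0.005] F [ 0.7 -0.8  0.2] g 0.51 q [ 0.26 -0.28  1.55 -0.    1.87  1.25]
[[0.836, 0.549, -0.003], [0.549, -0.836, -0.001], [-0.003, -0.001, -1.0]]
the job is handed in; nothing more can be done
```

The wheel is loaded and the compartment is shut and latched again. I handed the job in at 51 s, and the verdict isn't reported to me.

I opened the latch, lifted the lid to about 1.5 rad, and turned the wheel about 73° by its rim. Only two full-length cartridges were present; they stand on pad1 and pad2. The two short ones stayed on the mat outside.

**Last checks:**
- **Mark:** within about 0.5 mm of the pointer line.
- **Cartridges:** within about 2 mm and 1° of their pads, measured before the lid was shut.
- **Lid:** front face 84 mm above the bench, where shut is 83.5 mm.
- **Latch:** lever end within 1 mm of its closed position.
- **Bystanders:** bottle, jar and tip box unmoved in the top view.

**What went wrong or disagreed:**
- **Latch closing:** my first try, pushing the lever's end from the front, jammed and the measured force reached about 80 N. I backed off and swung the lever up with a side pinch instead. No check was aimed at the separate 40 N body-press limit; contact was at the fingers.
- **Mark angle:** readings taken before turning the wheel disagreed by up to about 5°, so I stopped short and corrected from a fresh reading.
- **Short cartridge:** one was knocked about 28 mm aside during the run, but stayed outside the compartment.

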